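Line up gift boxes on the display step with a straightedge

ROBOT

A 7-joint arm with a two-finger parallel gripper is mounted at the origin on the work surface. World frame = base frame: x ahead of the robot, y to its left, z up, the work surface at z = 0. Lengths are in m, angles in degrees, forces in N, time in s.
With the tool pointing down it reaches from about 0.425 to 0.8 m from the base axis. Payload 8.3 kg.
Tool frame: the origin (TCP) lies at the very end of the fingers, on their centre line; the grasp point (between the pads) lies 19 mm behind it; z points along the fingers, y is the line along which they close (so a half turn about z gives the same grasp; the last joint's range is limited). The gripper opens to 85 mm and grips with 20 to 120 N. Pads are 22 mm wide; open, the fingers measure 114 mm over their backs; the gripper's body (76 mm by 85 mm) begins 54 mm behind the grasp point. The pads swing forward as they close: fully open they stand 13 mm farther back than shut.
Start: joints at [67.672, 21.967, 0.94, 78.501, -0.361, 79.538, -2.664], TCP at [0.201, -0.592, 0.231] pointing down, gripper open.
Joint ranges: [-169.22, 169.22], [-14.56, 117.87], [-87.37, 89.26], [10.42, 133.3], [-82.24, 262.24], [0.94, 117.77], [-172.7, 172.7]. Speed limits (degrees/s): [136.94, 136.94, 172.46, 172.46, 180, 180, 180].

INTERFACE

Orientations are given as [roll, pitch, yaw] about the fixed x, y, z axes, in that order (R = Rz(yaw) Ry(pitch) Rx(roll)).
In Python, from plant import robot, optics, workorder, finder gives the robot as it stands.
- The arm moves only by the tool drive_tool, never from a script. Its argument "rows" is a list of rows, each a list of 7 numbers: the shift along the tool's x, y, z in m, then the turn, a rotation vector about the tool's x, y, z in degrees, then the finger opening in m, from 0 to 0.0854. A call has 1 to 8 rows; each row is the pose to reach, as a shift and turn from the pose commanded when the call began, along the tool's axes at that moment; what a row does not reach only later rows make up. A row lasts 1/10 s, in which the tool goes at most 50 mm and 8.59 degrees, less where a joint would pass 70% of its speed; a pose out of reach is approached as far as the arm can. A call with a gripper value outside its range is refused whole. The fingers move at their own pace and stop on an object; "squeeze" is the grip in N (left out, the last holds). Time passes only in rows, so rows that repeat a pose let the fingers close. It gives the time, the measured TCP pose, the force, the opening and the grip force at its end, in the units of the state.
- robot.state(): the state, without advancing time (a new reading comes with each control period).
- optics.capture(name): name is "scene" or "side" or "wrist"; returns (picture, depth): 384x512x3 uint8, blue, green, red; 384x512 float32, m along the optical axis (not along the pixel's ray), 0 where there is no reading.
- optics.camera_info(name): a dict with "K" (3x3 intrinsics, pixels), "dist" ([k1, k2, p1, p2, k3] as OpenCV has them; the pictures are not rectified), "world_from_camera" (4x4, takes a point from camera to world coordinates); the wrist camera has in their place "tool_from_camera" (4x4, takes a point from camera to tool coordinates, whose origin is the TCP and whose axes are the flange's). Camera axes: x right, y up, looking along -z (the intrinsics and any distortion apply to the point x, -y, -z); pixel columns grow to the right and rows downward; lengths in m; the calibration is good to about 2 mm. A picture is of the moment at which its call begins: read the wrist's pose just before it. camera_info takes no time and is no camera call.
- workorder.finish_job(): hands the job in; it is judged then, once.
Trained networks look in the newest picture that a camera, given by its name, has taken for a name from the list of things; names that differ only in an ending like _2 or _b are one class to them, and where a whole thing is asked for, a point or a joint stands for the part that bears it (a point fixed in the world has none). Each returns a list of dicts, best first, with "confidence" (0 to 1); they miss things now and then, are a little off and sometimes report something else, mostly with a low value. They report only what shows in the picture. A call takes as long as a camera call. They do not tell look-alikes from the thing itself.
- finder.look_for(label, camera): "box" ([left, top, right, bottom] as shares, 0 to 1, of the picture: columns of its width, rows of its height, round what is visible of it).
The state is a dict: "time": time; "joint_pos": joint angles; "dq": joint speeds; "tau": joint torques, N m; "tool_pos": TCP position; "eef_rot": TCP orientation; "force": force on the tool from outside, world axes, zero at the start; "torque": the same for the moment, N m; "finger_gap": finger opening in m; "grasp_force": force on a finger pad.
Only numpy, scipy, OpenCV 4.12 (cv2) and the standard library are available. Lean on these libraries where they do the work, as an engineer would, in place of code of your own. Each camera call takes 0.05 s, during which the arm holds its last target. There are 200 camera calls.

TASK

Dress the display step: take the aluminium straightedge from its rubber mat and lay it on the counter, its upright plate flush along the step's long face nearest the robot and roughly centred on it, and let go. Then stand every gift box on the step, wholly on it, with its handle fin pointing squarely across the step and its end up against the straightedge. When all the boxes are in line, take the straightedge away without disturbing them and lay it flat back on its mat, along the mat; leave the tin and everything else alone.

Things in the scene. Friction and masses are not known exactly. Their poses are not given: they have to be found in the camera images.
- fence: straightedge, loose, 0.5 to 0.8 kg: aluminium angle with a wooden grip. Foot 44 mm deep (x -22 to 22), 320 long (y), 6 thick; upright plate x 16 to 22, 48 mm high from the foot's underside; its flush face is x = +22. Grip: upright post 16 mm wide (y), 20 deep (x), centred at x -6, y 0, top at 100 mm height. Origin: centre of the foot's underside; z up. Starts on the mat
- fence_face_a (a point): point on the straightedge's flush face near one end (x 22, y 155, z 15 mm in its frame)
- fence_face_b (a point): the same near the other end (x 22, y -155, z 15 mm)
- fence_end_a (a point): middle of one end of the straightedge's foot, on its underside (y 160 mm)
- fence_end_b (a point): the same at the other end (y -160 mm)
- mat: black rubber mat fixed on the counter at the robot's right, 100 mm (its x) by 380 mm (its y) by 3 mm thick, origin at the centre of its underside; the straightedge's resting place
- step: display step: low dark wooden plinth fixed on the counter, 60 mm deep (its x), 340 mm long (its y), 30 mm high; origin at the centre of its underside. Its -x long face, at x = -30 mm, is the one nearest the robot
- box0: one of three to five gift boxes (None if absent): stiff brown card, 0.1 to 0.23 kg; 50 mm along its x, 44 mm along its y, 45 mm high, with a handle fin on top, 10 mm thick (y), 50 mm long (along x), from 45 to 73 mm height. Origin: centre of its underside; z up. Both ends are alike
- box1: another gift box, the same as box0 (None if absent)
- box2: another gift box, the same as box0 (None if absent)
- box3: another gift box, the same as box0 (None if absent)
- box4: another gift box, the same as box0 (None if absent)
- tin: bystander: round steel tin, 56 mm across, 50 mm high, standing among the gift boxes; origin at or near its underside
- jar: bystander: amber jar, 110 mm high, beyond the step; origin at or near its underside
- mug: bystander: white mug, 90 mm high, at the left; origin at or near its underside
- scraper: bystander: spatula lying beyond the step; origin at or near its underside
- can: bystander: can, 100 mm high, at the right; origin at or near its underside
- bowl: bystander: white bowl, 120 mm across, at the far left; origin at or near its underside
Things that resemble listed ones, but are neither listed nor needed, are in the scene too. What is shaped like the box1 but turquoise is not meant. What is shaped like the box4 but green is not meant.

How it is judged:
By the outcome, as a careful person would: the job done as asked, in the order asked, and still so for the second after the job is handed in, with the robot touching nothing.
Of box0, box1, box2, box3, box4 only 3 to 5 are there at a start; the rules pass over those that are not, and their reading is None.
At some moment in a run one of fence may be knocked a few centimetres aside while the robot is not near it.
It also fails if it takes over 210 s, if anything falls off the work surface, if the arm or the gripper's body presses on something with over 40 N, if the wrist force passes 120 N, or if a joint passes its speed limit or range.

## Working session

There is one attempt and no reset: what is moved stays moved. The work goes in short steps, Python scripts to look and compute and a tool call to move; the robot and the scene stay as the last step left them, time stands still between calls to the robot, and variables do not carry over. Pictures are saved under pics/ and viewed, at most 14 in all, crops included, and the job is handed in when it is done.

Besides the shell and the picture viewer there is one more tool, called by a JSON object that holds its "api" and its "payload". drive_tool: Moves the arm, as the interface text tells. Its arguments: {"type":"object","properties":{"rows":{"type":"array","items":{"type":"array","items":{"type":"number"}}},"squeeze":{"type":"number"}},"required":["rows"]}

```bash
ls; mkdir -p pics; cat > h.py <<'E'
import numpy as np, cv2
from scipy.spatial.transform import Rotation as R
from plant import robot, optics, workorder, finder
def pose():
    s=robot.state(); T=np.eye(4); T[:3,:3]=R.from_euler('xyz',s['eef_rot'],degrees=True).as_matrix(); T[:3,3]=s['tool_pos']; return T
def wfc(n):
    ci=optics.camera_info(n)
    return ci, (pose()@np.array(ci['tool_from_camera']) if n=='wrist' else np.array(ci['world_from_camera']))
def cloud(n):
    ci,T=wfc(n); im,d=optics.capture(n)
    h,w=d.shape; u,v=np.meshgrid(np.arange(w),np.arange(h))
    p=cv2.undistortPoints(np.stack([u,v],-1).reshape(-1,1,2).astype(np.float64),np.array(ci['K']),np.array(ci['dist'])).reshape(h,w,2)
    P=np.stack([p[...,0]*d,-p[...,1]*d,-d],-1)@T[:3,:3].T+T[:3,3]
    P[d==0]=np.nan
    return im,d,P
def topview(im,P,x0=.1,x1=.9,y0=-.75,y1=.75,s=500):
    # x up, y left ; highest point wins
    H=int((x1-x0)*s);W=int((y1-y0)*s);o=np.zeros((H,W,3),np.uint8)
    m=np.isfinite(P[...,0])&(P[...,0]>x0)&(P[...,0]<x1)&(P[...,1]>y0)&(P[...,1]<y1)
    q=P[m];c=im[m];i=np.argsort(q[:,2]);q=q[i];c=c[i]
    o[np.clip(((x1-q[:,0])*s).astype(int),0,H-1),np.clip(((y1-q[:,1])*s).astype(int),0,W-1)]=c
    return o
E
python3 - <<'E'
from h import *
s=robot.state();print({k:np.round(v,3).tolist() for k,v in s.items()})
for n in('scene','side'):
    im,d,P=cloud(n);np.savez(f'{n}.npz',im=im,d=d,P=P)
    cv2.imwrite(f'pics/{n}0.png',cv2.resize(im,(800,600)))
    for l in('fence','box0','tin','step','mat','jar','can'):
        print(n,l,[(np.round(np.array(r['box'])*[512,384,512,384]).astype(int).tolist(),round(r['confidence'],2)) for r in finder.look_for(l,n)])
    print(optics.camera_info(n)['world_from_camera'])
E
```

```text
pics
{'time': 0.0, 'joint_pos': [67.671, 22.018, 0.938, 78.564, -0.36, 79.536, -2.665], 'dq': [-0.025, -0.024, -0.064, 0.148, 0.007, 0.029, 0.05], 'tau': [0.0, -62.76, 0.845, -37.184, 0.016, 0.014, 0.0], 'tool_pos': [0.201, -0.591, 0.23], 'eef_rot': [-179.884, 0.003, 18.728], 'force': [0.172, 1.294, 0.759], 'torque': [0.021, 0.019, 0.04], 'grasp_force': 0.0, 'finger_gap': 0.085}
scene fence [([144, 218, 240, 269], 0.77)]
scene box0 [([264, 132, 281, 151], 0.81), ([201, 195, 221, 220], 0.8), ([242, 160, 260, 178], 0.74), ([242, 131, 250, 152], 0.72), ([219, 142, 234, 162], 0.55), ([254, 144, 272, 166], 0.49), ([145, 219, 240, 269], 0.18)]
scene tin [([223, 178, 239, 199], 0.61), ([283, 209, 309, 252], 0.2)]
scene step [([251, 170, 308, 233], 0.87)]
scene mat [([124, 224, 246, 278], 0.63)]
scene jar [([283, 210, 308, 252], 0.84), ([183, 265, 212, 311], 0.67)]
scene can [([184, 264, 210, 310], 0.89)]
[[ 0.88025845 -0.26402559  0.39425316  1.23080501]
 [ 0.47432973  0.51153424 -0.71648031 -1.1876952 ]
 [-0.01250485  0.81769384  0.57551752  1.00499994]
 [ 0.          0.          0.          1.        ]]
side fence [([267, 129, 356, 173], 0.73), ([158, 173, 210, 214], 0.26), ([227, 285, 246, 317], 0.18)]
side box0 [([262, 224, 285, 254], 0.91), ([242, 255, 263, 281], 0.86), ([298, 257, 322, 290], 0.84), ([272, 283, 293, 316], 0.79), ([196, 262, 220, 292], 0.66), ([297, 168, 314, 196], 0.63), ([196, 164, 270, 245], 0.62)]
side tin [([281, 199, 302, 223], 0.81)]
side step [([198, 166, 268, 243], 0.61), ([243, 254, 260, 282], 0.6)]
side mat [([264, 145, 376, 178], 0.56)]
side jar [([212, 131, 231, 167], 0.95), ([269, 134, 358, 171], 0.32)]
side can [([288, 97, 304, 130], 0.85), ([266, 145, 376, 178], 0.24)]
[[-0.8969139   0.31041394 -0.31494228  0.12152453]
 [-0.44178604 -0.59800502  0.66874142  0.96721087]
 [ 0.01924959  0.73894058  0.67349557  1.02887421]
 [ 0.          0.          0.          1.        ]]
```

```bash
python3 - <<'E'
from h import *
a=np.load('scene.npz');b=np.load('side.npz')
c=np.concatenate
cr=lambda im,y0,y1,x0,x1:cv2.resize(im[y0:y1,x0:x1],(800,int(800*(y1-y0)/(x1-x0))),interpolation=cv2.INTER_CUBIC)[:600]
cv2.imwrite('pics/sc.png',cr(a['im'],110,320,110,390));cv2.imwrite('pics/sd.png',cr(b['im'],90,330,140,460))
for l,f in(('scene',a),('side',b)):
    P=f['P'];z=P[...,2];m=np.isfinite(z)
    print(l,np.nanpercentile(z[(abs(z)<.02)],[10,50,90]))
def boxes(f,L):
    im,P=f['im'],f['P']
    for x0,y0,x1,y1 in L:
        q=P[y0:y1,x0:x1].reshape(-1,3);cc=im[y0:y1,x0:x1].reshape(-1,3);m=(q[:,2]>.012)
        if m.sum()<5: print('none');continue
        t=q[m];zt=np.percentile(t[:,2],97);tt=t[t[:,2]>zt-.012]
        print([x0,y0,x1,y1],np.median(cc[m],0),'ztop',zt.round(3),'topc',np.median(tt,0).round(3),'n',m.sum())
boxes(a,[(264,132,281,151),(201,195,221,220),(242,160,260,178),(242,131,250,152),(219,142,234,162),(254,144,272,166),(223,178,239,199),(144,218,240,269),(251,170,308,233),(283,209,309,252),(184,264,210,310)])
print()
boxes(b,[(262,224,285,254),(242,255,263,281),(298,257,322,290),(272,283,293,316),(196,262,220,292),(297,168,314,196),(227,285,246,317),(281,199,302,223),(267,129,356,173),(198,166,268,243)])
E
```

```text
scene [-0.00303145  0.00054294  0.00723593]
side [-0.00273028  0.00038921  0.00532647]
[264, 132, 281, 151] [31. 52. 72.] ztop 0.075 topc [0.47  0.342 0.07 ] n 243
[201, 195, 221, 220] [39. 61. 83.] ztop 0.073 topc [ 0.476 -0.133  0.07 ] n 301
[242, 160, 260, 178] [32. 52. 74.] ztop 0.072 topc [0.474 0.127 0.066] n 239
[242, 131, 250, 152] [53.  60.5 11. ] ztop 0.074 topc [0.36  0.295 0.072] n 132
[219, 142, 234, 162] [20. 51. 14.] ztop 0.072 topc [0.317 0.189 0.067] n 207
[254, 144, 272, 166] [34.  53.  75.5] ztop 0.074 topc [0.475 0.241 0.07 ] n 258
[223, 178, 239, 199] [83. 90. 96.] ztop 0.053 topc [ 0.466 -0.004  0.049] n 225
[144, 218, 240, 269] [64. 72. 76.] ztop 0.101 topc [ 0.614 -0.441  0.1  ] n 1197
[251, 170, 308, 233] [22. 39. 71.] ztop 0.112 topc [ 0.783 -0.15   0.109] n 1752
[283, 209, 309, 252] [64. 76. 88.] ztop 0.112 topc [ 0.783 -0.149  0.109] n 888
[184, 264, 210, 310] [73. 86. 94.] ztop 0.102 topc [ 0.644 -0.472  0.099] n 947

[262, 224, 285, 254] [29. 47. 66.] ztop 0.075 topc [0.466 0.133 0.072] n 429
[242, 255, 263, 281] [29. 47. 63.] ztop 0.074 topc [0.47  0.247 0.071] n 458
[298, 257, 322, 290] [18. 48. 12.] ztop 0.074 topc [0.319 0.202 0.072] n 448
[272, 283, 293, 316] [50.5 58.   9. ] ztop 0.074 topc [0.354 0.304 0.071] n 464
[196, 262, 220, 292] [29. 47. 65.] ztop 0.074 topc [0.562 0.328 0.071] n 479
[297, 168, 314, 196] [27.  43.5 61. ] ztop 0.076 topc [ 0.471 -0.129  0.072] n 334
[227, 285, 246, 317] [29. 48. 67.] ztop 0.074 topc [0.458 0.36  0.071] n 434
[281, 199, 302, 223] [80. 89. 94.] ztop 0.054 topc [0.463 0.003 0.051] n 342
[267, 129, 356, 173] [38. 43. 45.] ztop 0.089 topc [ 0.508 -0.315  0.096] n 999
[198, 166, 268, 243] [13. 25. 49.] ztop 0.045 topc [0.628 0.096 0.034] n 1978
```

View pics/sc.png

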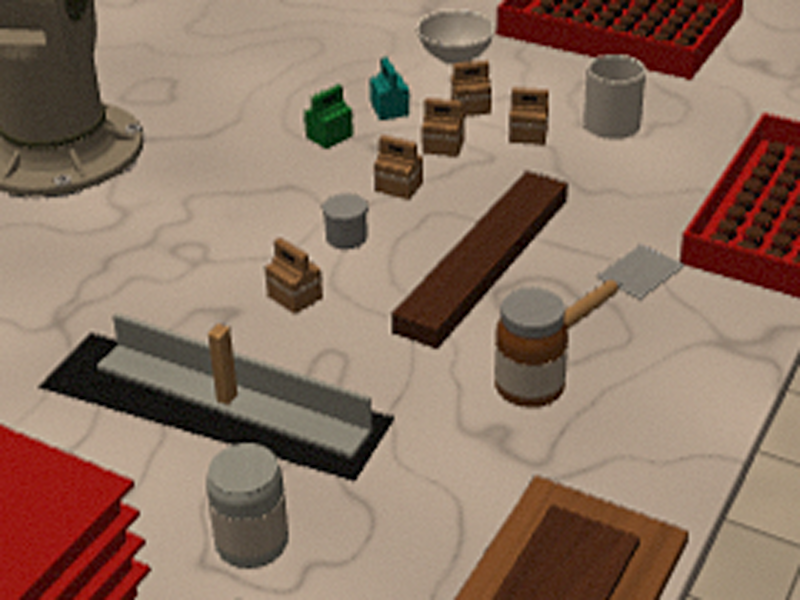

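View pics/sd.png

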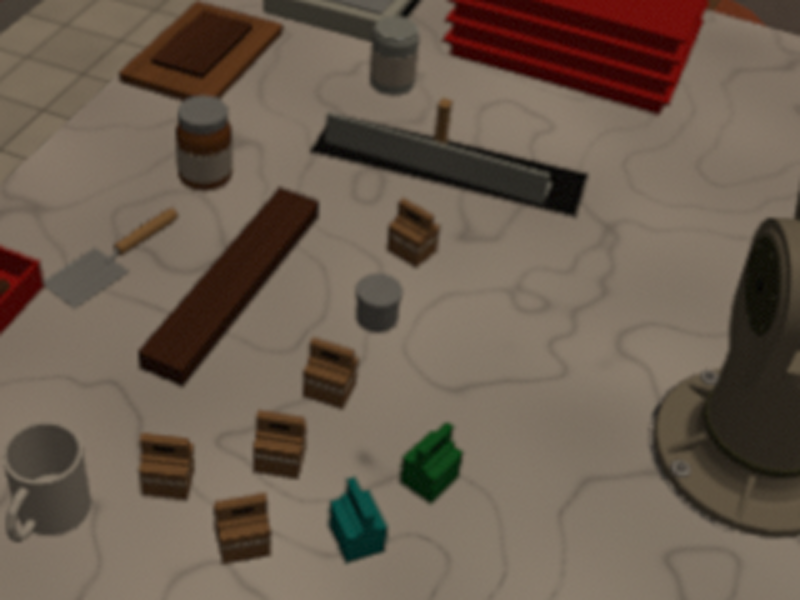

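Scene crop: brown boxes at about (293,275), (398,167), (442,127), (470,88) and (528,115). The look-alikes are green at (328,117) and turquoise at (388,90), and I'm leaving both alone. The straightedge is on the black mat at (235,385), with its post at (222,365). The step is at (480,255) and the tin at (345,220). The side crop shows the same five brown boxes, plus green at (430,462) and turquoise at (357,520).

```bash
cat >> h.py <<'E'
def rect(q):
    (c,(w,h),a)=cv2.minAreaRect((q[:,:2]*1000).astype(np.float32))
    if w<h: w,h,a=h,w,a+90
    a=(a+90)%180-90
    return np.round(c,1),round(w,1),round(h,1),round(a,1)
def sel(P,x,y,z,r=.05,zm=None,ry=None):
    q=P.reshape(-1,3);ry=ry or r
    with np.errstate(invalid='ignore'): m=(abs(q[:,0]-x)<r)&(abs(q[:,1]-y)<ry)&(q[:,2]>z)&(q[:,2]<(zm or 9))
    return q[m]
def to(x,y,z,yaw):
    "row for tool-down target; yaw in deg = world heading of tool x"
    T=pose(); G=R.from_euler('xyz',[180,0,yaw],degrees=True).as_matrix()
    return np.round(T[:3,:3].T@(np.array([x,y,z])-T[:3,3]),4).tolist()+np.round(R.from_matrix(T[:3,:3].T@G).as_rotvec(degrees=True),2).tolist()
E
python3 - <<'E'
from h import *
a=np.load('scene.npz')['P'];b=np.load('side.npz')['P']
for nm,P in(('scene',a),('side',b)):
    for c in[(.473,-.131),(.47,.13),(.473,.243),(.562,.328),(.464,.35)]:
        q=sel(P,*c,.063,.04,.08);v=np.linalg.svd(q[:,:2]-q[:,:2].mean(0))[2][0] if len(q)>3 else [1,0]
        print(nm,c,len(q),rect(q),'pca',round(np.degrees(np.arctan2(v[1],v[0]))%180,1))
    print('step',rect(sel(P,.62,.1,.024,.12,.036,.25)))
    print('plate',rect(sel(P,.55,-.39,.035,.2,.06,.12)));q=sel(P,.56,-.4,.075,.09);print('post',rect(q),len(q),np.median(q,0))
    print('fence',rect(sel(P,.55,-.39,.006,.2,.06,.12)))
E
```

```text
scene (0.473, -0.131) 55 (array([ 474.7, -131.6]), 56.7, 15.2, -15.5) pca 162.8
scene (0.47, 0.13) 53 (array([463.6, 132.7]), 52.5, 23.9, 9.0) pca 1.6
scene (0.473, 0.243) 50 (array([471.4, 246.1]), 52.4, 24.7, 10.9) pca 14.4
scene (0.562, 0.328) 46 (array([563.3, 324.4]), 46.8, 26.1, 29.3) pca 20.2
scene (0.464, 0.35) 42 (array([456.5, 355.7]), 49.7, 20.4, 35.1) pca 36.5
step (array([588.4,  95.5]), 474.2, 175.5, 89.8)
plate (array([ 515.3, -399.9]), 320.4, 223.7, 2.3)
post (array([ 581.4, -394.6]), 229.8, 56.3, -54.8) 268 [ 0.62359137 -0.45744123  0.09926186]
fence (array([ 527.9, -399.6]), 351.2, 224.2, 2.3)
side (0.473, -0.131) 76 (array([ 472.9, -130.9]), 53.5, 16.4, -20.8) pca 162.9
side (0.47, 0.13) 100 (array([466.8, 130.1]), 50.3, 18.8, 4.0) pca 3.1
side (0.473, 0.243) 112 (array([472.3, 246.3]), 50.1, 14.2, 18.7) pca 15.6
side (0.562, 0.328) 118 (array([564.1, 326.5]), 51.2, 14.9, 19.9) pca 20.4
side (0.464, 0.35) 119 (array([457.8, 358.5]), 50.5, 13.9, 37.4) pca 40.3
step (array([598.8, 103.6]), 487.7, 165.6, 86.1)
plate (array([ 512.8, -382.9]), 316.4, 198.6, 2.8)
post (array([ 583.6, -392.6]), 227.1, 54.4, -54.3) 194 [ 0.6232208  -0.4454939   0.09649213]
fence (array([ 533.7, -392.9]), 361.8, 235.7, 1.5)
```

```bash
python3 - <<'E'
from h import *
for n in('scene','side'):
    f=np.load(n+'.npz');im=f['im'].reshape(-1,3).astype(float);P=f['P'].reshape(-1,3)
    red=(im[:,2]>1.6*im[:,0]); x,y,z=P.T
    m=red&(z>.022)&(z<.036)&(x>.55)&(x<.75)&(y>-.12)&(y<.27); r=P[m]
    c=np.median(r,0); print(n,'step',rect(r),c.round(3),len(r))
    # trimmed line fit of step axis
    v=np.linalg.svd(r[:,:2]-r[:,:2].mean(0),full_matrices=False)[2][0];print('  pca',np.degrees(np.arctan2(v[1],v[0]))%180)
    m=red&(z>.06)&(z<.11)&(x>.35)&(x<.62)&(y>-.48)&(y<-.25);p=P[m]; t=p[p[:,2]>.09]
    print('  post',len(p),np.median(p,0).round(4),'top',rect(t) if len(t)>4 else len(t))
    m=~red&(z>.04)&(z<.052)&(x>.35)&(x<.72)&(y>-.45)&(y<-.25);p=P[m]
    print('  plate',rect(p),len(p)); v=np.linalg.svd(p[:,:2]-p[:,:2].mean(0),full_matrices=False)[2][0];print('  pca',np.degrees(np.arctan2(v[1],v[0]))%180,p.mean(0))
E
```

```text
scene step (array([641.5,  41.2]), 322.3, 62.7, 88.2) [0.643 0.02  0.03 ] 975
  pca 88.39922964213557
  post 103 [ 0.5133 -0.3263  0.0864] top (array([ 509.4, -320.7]), 22.1, 16.2, -83.7)
  plate (array([ 509.9, -309.7]), 316.9, 41.9, 2.0) 285
  pca 1.790480691042366 [ 0.51353348 -0.29670381  0.04638295]
side step (array([640.7,  43.4]), 326.3, 61.8, 88.3) [0.638 0.062 0.031] 1500
  pca 88.21965800585471
  post 59 [ 0.5077 -0.314   0.0873] top (array([ 509.6, -317.7]), 28.5, 13.5, -84.4)
  plate (array([ 510.2, -368.7]), 316.3, 168.7, 1.5) 344
  pca 165.32254563659342 [ 0.52028976 -0.31206219  0.0459751 ]
```

```bash
python3 -c "
from h import *
print(to(.510,-.319,.24,91.8))
print(optics.camera_info('wrist')['tool_from_camera'])"
```

```text
[0.3806, -0.1592, -0.0087, 0.0, -0.0, -73.08]
[[-4.64801333e-04  9.62631487e-01  2.70814334e-01  6.88285778e-02]
 [ 9.99999608e-01  6.51582141e-04 -5.99792234e-04 -7.69868973e-04]
 [-7.53836673e-04  2.70813949e-01 -9.62631413e-01 -1.42307065e-01]
 [ 0.00000000e+00  0.00000000e+00  0.00000000e+00  1.00000000e+00]]
```

{"api": "drive_tool", "payload": {"rows": [[0.3806, -0.1592, -0.009, 0, 0, -60, 0.04], [0.3806, -0.1592, -0.009, 0, 0, -60, 0.04], [0.3806, -0.1592, -0.009, 0, 0, -60, 0.04], [0.3806, -0.1592, -0.009, 0, 0, -60, 0.04], [0.3806, -0.1592, -0.009, 0, 0, -60, 0.04], [0.3806, -0.1592, -0.009, 0, 0, -60, 0.04], [0.3806, -0.1592, -0.009, 0, 0, -60, 0.04], [0.3806, -0.1592, -0.009, 0, 0, -60, 0.04]]}}

```text
time: 1.6
tool_pos: [0.5017, -0.326, 0.2404]
eef_rot: [180.0, 0.0, 79.0]
force: [0.9, 0.2, 0.7]
finger_gap: 0.04
grasp_force: 0.0
```

```bash
python3 -c "
from h import *
print(to(.510,-.319,.24,91.8),robot.state()['tool_pos'],robot.state()['eef_rot'])"
```

```text
[0.0084, 0.0068, 0.0004, 0.03, 0.02, -12.79] [ 0.50171522 -0.32596295  0.24043247] [1.79963450e+02 1.34121353e-02 7.90135182e+01]
```

{"api": "drive_tool", "payload": {"rows": [[0, 0, 0, 0, 0, -6.5, 0.04], [0, 0, 0, 0, 0, -12.8, 0.04], [0, 0, 0, 0, 0, -12.8, 0.04], [0, 0, 0, 0, 0, -12.8, 0.04]]}}

```text
time: 2.0
tool_pos: [0.5003, -0.3277, 0.24]
eef_rot: [-180.0, -0.0, 91.3]
force: [-0.4, -0.4, 0.4]
finger_gap: 0.0399
grasp_force: 0.0
```

```bash
cat > w.py <<'E'
from h import *
import sys
im,d,P=cloud('wrist');np.savez('wrist.npz',im=im,d=d,P=P)
if len(sys.argv)>1: cv2.imwrite(f'pics/{sys.argv[1]}.png',im)
E
python3 - <<'E'
import sys; sys.argv=['w','w1']
exec(open('w.py').read())
print(to(.510,-.319,.24,91.8))
x,y,z=P.reshape(-1,3).T
for lo,hi in((-.01,.0015),(.0015,.0045),(.007,.011),(.045,.056),(.09,.115)):
    m=(z>lo)&(z<hi);q=P.reshape(-1,3)[m]; print(lo,hi,m.sum(), rect(q) if m.sum()>5 else '',np.median(q,0).round(4))
E
```

```text
[0.0085, 0.01, 0.0, -0.0, 0.0, -0.5]
-0.01 0.0015 120156 (array([ 495.3, -395.4]), 825.4, 524.2, 1.0) [ 4.894e-01 -2.850e-01 -2.000e-04]
0.0015 0.0045 14372 (array([ 501.4, -393.2]), 800.6, 512.4, 1.3) [ 0.4901 -0.3428  0.0027]
0.007 0.011 6954 (array([ 580.8, -381.9]), 626.8, 485.8, 2.4) [ 0.5271 -0.3195  0.0088]
0.045 0.056 2612 (array([ 602.7, -396.9]), 528.9, 494.3, 2.8) [ 0.5689 -0.2953  0.0506]
0.09 0.115 637 (array([ 470.3, -431. ]), 354.2, 214.1, 16.1) [ 0.5041 -0.3263  0.1025]
```

View pics/w1.png

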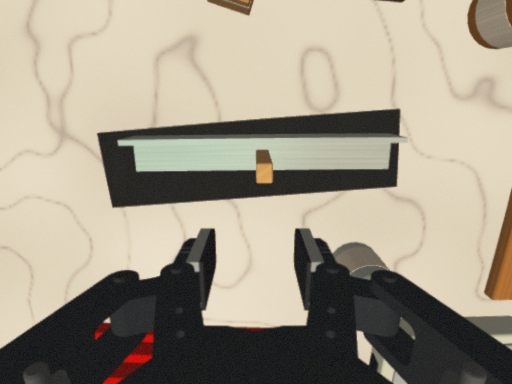

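Wrist view: the straightedge is at (118–405, 135–170) on its mat, post top at about (264,157), plate on the far (+y) side. Next I'll measure its exact pose and the mat's.

```bash
cat >> h.py <<'E'
def fence_mat(im,P):
    i=im.reshape(-1,3).astype(float);Q=P.reshape(-1,3);x,y,z=Q.T
    near=(y>-.47)&(y<-.2)&(x>.27)&(x<.75)
    m=near&(i[:,2]>1.35*i[:,0])&(z>.094)&(z<.106);q=Q[m];print('posttop',m.sum(),rect(q),q.mean(0).round(4))
    m=near&(z>.044)&(z<.056)&(i[:,2]<1.3*i[:,0]);q=Q[m]
    if m.sum()>5:
        print('plate',m.sum(),rect(q))
        p=np.polyfit(q[:,0],q[:,1],1);print('line yaw',np.degrees(np.arctan(p[0])))
    m=near&(i.max(1)<60)&(z<.006)&(z>-.003)
    mm=cv2.morphologyEx(m.reshape(im.shape[:2]).astype(np.uint8),cv2.MORPH_OPEN,np.ones((5,5)))>0
    print('mat',mm.sum(),rect(Q[mm.ravel()]))
E
python3 - <<'E'
from h import *
f=np.load('wrist.npz');fence_mat(f['im'],f['P'])
E
```

```text
posttop 364 (array([ 509.1, -320.1]), 20.8, 15.3, -88.6) [ 0.509  -0.3192  0.1022]
plate 1960 (array([ 511.3, -371. ]), 320.3, 159.2, 1.9)
line yaw -8.926600744594872
mat 11844 (array([ 493.9, -325. ]), 377.4, 97.3, 5.7)
```

{"api": "drive_tool", "payload": {"rows": [[0.0085, 0.0085, 0.05, 0, 0, 0, 0.04], [0.0085, 0.0085, 0.1, 0, 0, 0, 0.04], [0.0085, 0.0085, 0.14, 0, 0, 0, 0.04], [0.0085, 0.0085, 0.165, 0, 0, 0, 0.04], [0.0085, 0.0085, 0.175, 0, 0, 0, 0.04], [0.0085, 0.0085, 0.175, 0, 0, 0, 0.04], [0.0085, 0.0085, 0.175, 0, 0, 0, 0.0], [0.0085, 0.0085, 0.175, 0, 0, 0, 0.0]], "squeeze": 60}}

```text
time: 2.85
tool_pos: [0.5101, -0.3194, 0.0674]
eef_rot: [179.8, 0.1, 91.5]
force: [-1.3, -0.5, -3.4]
finger_gap: 0.0155
grasp_force: 58.6
```

{"api": "drive_tool", "payload": {"rows": [[0, 0, 0, 0, 0, 0, 0.0], [0, 0, 0, 0, 0, 0, 0.0], [0, 0, 0, 0, 0, 0, 0.0], [0, 0, 0, 0, 0, 0, 0.0]]}}

```text
time: 3.25
tool_pos: [0.51, -0.3196, 0.0673]
eef_rot: [179.8, 0.1, 91.5]
force: [-0.6, -1.2, 8.0]
finger_gap: 0.0155
grasp_force: 60.3
```

{"api": "drive_tool", "payload": {"rows": [[0, 0, -0.03, 0, 0, 0, 0], [0, 0, -0.08, 0, 0, 0, 0], [0, 0, -0.13, 0, 0, 0, 0], [0.03, 0.01, -0.13, 0, 0, 8, 0], [0.07, 0.02, -0.13, 0, 0, 16, 0], [0.11, 0.03, -0.13, 0, 0, 24, 0], [0.15, 0.035, -0.13, 0, 0, 32, 0], [0.18, 0.04, -0.13, 0, 0, 40, 0]]}}

```text
time: 4.05
tool_pos: [0.5435, -0.1339, 0.1947]
eef_rot: [-179.9, -0.0, 51.3]
force: [0.3, -0.4, -6.1]
finger_gap: 0.0152
grasp_force: 60.0
```

{"api": "drive_tool", "payload": {"rows": [[0, 0, 0, 0, 0, 8, 0], [0, 0, 0, 0, 0, 16, 0], [0, 0, 0, 0, 0, 24, 0], [0, 0, 0, 0, 0, 32, 0], [0, 0, 0, 0, 0, 40, 0], [0, 0, 0, 0, 0, 48, 0], [0, 0, 0, 0, 0, 53.3, 0], [0, 0, 0, 0, 0, 53.3, 0]]}}

```text
time: 4.85
tool_pos: [0.5434, -0.1373, 0.1945]
eef_rot: [-180.0, 0.1, -1.8]
force: [-0.1, 1.1, -6.7]
finger_gap: 0.0151
grasp_force: 60.0
```

```bash
python3 -c "
from h import *
print(to(.55,.038,.20,-1.8),robot.state())
im,d,P=cloud('scene');np.savez('scene.npz',im=im,d=d,P=P)"
```

```text
[0.001, -0.1754, -0.0054, -0.02, 0.08, -0.05] {'time': 4.85, 'joint_pos': array([ 21.85599699,  15.90437909, -13.34214248,  91.58777193,
         3.77855439,  73.0330131 , -83.95065938]), 'dq': array([ 0.42869268,  0.07449567, -0.62059063, -0.1708988 ,  0.24896996,
       -0.08620645,  6.51823439]), 'tau': array([ -0.16558092, -57.87501097,  -1.974077  , -39.05825257,
        -0.06313227,  -0.07418799,  -1.80681948]), 'tool_pos': array([ 0.54335261, -0.13725637,  0.19453161]), 'eef_rot': array([-1.79978116e+02,  7.96859320e-02, -1.84866167e+00]), 'force': array([-0.10992899,  1.12013665, -6.70388345]), 'torque': array([0.04029075, 0.04892355, 0.00450941]), 'grasp_force': 59.98541057109833, 'finger_gap': 0.015140485922769615}
```

{"api": "drive_tool", "payload": {"rows": [[0.001, -0.045, 0, 0, 0, 0, 0], [0.001, -0.09, 0, 0, 0, 0, 0], [0.001, -0.135, 0, 0, 0, 0, 0], [0.001, -0.165, 0, 0, 0, 0, 0], [0.001, -0.1754, 0, 0, 0, 0, 0], [0.001, -0.1754, 0, 0, 0, 0, 0]]}}

```text
time: 5.5
tool_pos: [0.55, 0.0401, 0.195]
eef_rot: [-180.0, 0.0, -1.4]
force: [-0.7, 0.7, -6.2]
finger_gap: 0.0155
grasp_force: 60.3
```

```bash
cat > st.py <<'E'
from h import *
def step(P,im,x0=.58):
    Q=P.reshape(-1,3);i=im.reshape(-1,3).astype(float);x,y,z=Q.T
    m=(z>.024)&(z<.037)&(x>x0)&(x<.75)&(i[:,2]>1.5*i[:,0]);q=Q[m];print('step',m.sum(),rect(q),np.median(q[:,2]))
    # near edge: min x per y bin
    E=[];F=[]
    for b in np.arange(-.12,.2,.01):
        k=q[(q[:,1]>=b)&(q[:,1]<b+.01)]
        if len(k)>8: E.append((b+.005,np.percentile(k[:,0],1)));F.append((b+.005,np.percentile(k[:,0],99)))
    for nm,e in(('near',E),('far',F)):
        e=np.array(e)
        if len(e)>4:
            p=np.polyfit(e[:,1-1],e[:,1],1);r=e[:,1]-np.polyval(p,e[:,0]);k=abs(r)<.003;p=np.polyfit(e[k,0],e[k,1],1);print(nm,'x at y=.038',np.polyval(p,.038).round(4),'yaw',np.degrees(np.arctan(-p[0])).round(2)*-1*-1,k.sum(),len(e))
E
python3 - <<'E'
import sys; sys.argv=['w','w2']
exec(open('w.py').read())
from st import step
print(robot.state()['tool_pos'],robot.state()['eef_rot']); step(P,im)
im,d,P=cloud('scene');step(P,im);np.savez('scene.npz',im=im,d=d,P=P)
E
```

```text
[0.55021896 0.03760982 0.19488885] [ 1.79974804e+02  2.50169651e-02 -1.61553898e+00]
step 21737 (array([637.4,  88.7]), 453.7, 87.7, -86.6) 0.029718973520633907
near x at y=.038 0.6116 yaw -1.74 32 32
far x at y=.038 0.6697 yaw -1.73 32 32
step 1394 (array([642.2,  11.9]), 1634.1, 128.6, 89.7) 0.02996772047826618
near x at y=.038 0.6136 yaw -1.82 30 32
far x at y=.038 0.67 yaw -1.73 31 32
```

View pics/w2.png

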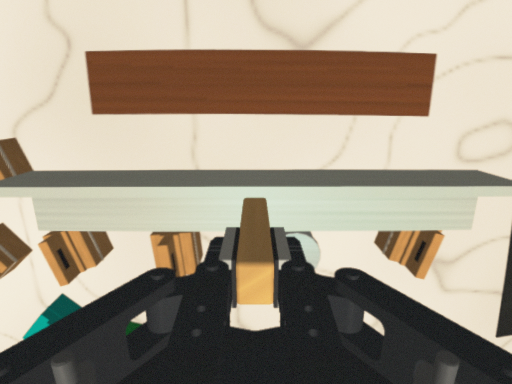

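Wrist view: the step is at (87–435, 52–115), and the held straightedge lies parallel in front of it at y≈180 px. The way down is clear.

```bash
python3 - <<'E'
from h import *
f=np.load('wrist.npz');P=f['P'].reshape(-1,3);i=f['im'].reshape(-1,3).astype(float);x,y,z=P.T
m=(z>.024)&(z<.036)&(x>.62)&(x<.66)&(y>-.2)&(y<.28)&(i[:,2]>1.5*i[:,0]);print(np.percentile(y[m],[0,.5,50,99.5,100]).round(4), rect(P[m]))
# held fence: plate top
m=(z>.165)&(z<.185)&(x>.5)&(x<.62)
m=(z>.16)&(z<.19)&(x>.56)&(x<.61)&(i[:,2]<1.3*i[:,0]);q=P[m];print(rect(q),len(q),np.median(q,0))
print(to(.566,.036,.09,-1.74))
E
```

```text
[-0.1368 -0.1342  0.0323  0.1998  0.2025] (array([640. ,  32.9]), 339.3, 40.0, 90.0)
(array([573.3,  39.2]), 317.0, 7.0, 88.7) 9189 [0.57442482 0.04051217 0.17756337]
[0.0157, -0.0005, 0.1048, 0.06, 0.02, -0.04]
```

{"api": "drive_tool", "payload": {"rows": [[0.02, 0.0056, 0.04, 0, 0, 0, 0], [0.02, 0.0056, 0.08, 0, 0, 0.2, 0], [0.02, 0.0056, 0.11, 0, 0, 0.3, 0], [0.02, 0.0056, 0.122, 0, 0, 0.3, 0], [0.02, 0.0056, 0.126, 0, 0, 0.3, 0], [0.02, 0.0056, 0.128, 0, 0, 0.3, 0], [0.02, 0.0056, 0.13, 0, 0, 0.3, 0], [0.02, 0.0056, 0.1305, 0, 0, 0.3, 0]]}}

```text
time: 6.4
tool_pos: [0.5712, 0.0315, 0.066]
eef_rot: [-180.0, -0.1, -2.1]
force: [-0.1, -0.5, -5.7]
finger_gap: 0.0152
grasp_force: 60.2
```

{"api": "drive_tool", "payload": {"rows": [[0.003, 0, 0, 0, 0, 0, 0], [0.006, 0, 0, 0, 0, 0, 0], [0.008, 0, 0, 0, 0, 0, 0], [0.01, 0, 0, 0, 0, 0, 0], [0.01, 0, 0, 0, 0, 0, 0]]}}

```text
time: 6.9
tool_pos: [0.5807, 0.0312, 0.0649]
eef_rot: [-180.0, -0.0, -2.1]
force: [-0.1, -1.0, -2.2]
finger_gap: 0.0151
grasp_force: 60.9
```

```bash
cat > s.py <<'E'
from h import *
a=[robot.state() for _ in range(1)][0]
print({k:np.round(a[k],4).tolist() for k in('tool_pos','eef_rot','force','torque')})
E
python3 s.py
```

```text
{'tool_pos': [0.5807, 0.0312, 0.0649], 'eef_rot': [-179.991, -0.0382, -2.0723], 'force': [-0.1464, -1.0426, -2.1858], 'torque': [-0.0491, 0.1387, 0.0109]}
```

{"api": "drive_tool", "payload": {"rows": [[0.001, 0, 0.0005, 0, 0, 0, 0], [0.002, 0, 0.0007, 0, 0, 0, 0], [0.003, 0, 0.0007, 0, 0, 0, 0], [0.004, 0, 0.0007, 0, 0, 0, 0], [0.004, 0, 0.0007, 0, 0, 0, 0]]}}

```text
time: 7.4
tool_pos: [0.5843, 0.0311, 0.065]
eef_rot: [180.0, -0.0, -2.1]
force: [-7.0, 0.0, 6.7]
finger_gap: 0.0151
grasp_force: 62.4
```

{"api": "drive_tool", "payload": {"rows": [[0.001, 0, 0, 0, 0, 0, 0], [0.001, 0, 0, 0, 0, 0, 0]]}}

```text
time: 7.6
tool_pos: [0.5849, 0.0311, 0.065]
eef_rot: [180.0, 0.0, -2.1]
force: [-7.4, -0.3, 8.3]
finger_gap: 0.0157
grasp_force: 62.4
```

{"api": "drive_tool", "payload": {"rows": [[0.001, 0, 0, 0, 0, 0, 0], [0.001, 0, 0, 0, 0, 0, 0]]}}

```text
time: 7.8
tool_pos: [0.5854, 0.0311, 0.065]
eef_rot: [180.0, 0.1, -2.0]
force: [-10.9, -1.0, 12.1]
finger_gap: 0.0151
grasp_force: 63.1
```

{"api": "drive_tool", "payload": {"rows": [[0.001, 0, -0.0007, 0, 0, 0.0, 0], [0.002, 0, -0.0007, 0, 0, 0, 0], [0.002, 0, -0.0007, 0, 0, 0, 0], [0.002, 0, -0.0007, 0, 0, 0, 0]]}}

```text
time: 8.2
tool_pos: [0.5858, 0.031, 0.0651]
eef_rot: [179.9, 0.3, -2.0]
force: [-17.0, -1.0, 12.9]
finger_gap: 0.0151
grasp_force: 63.2
```

```bash
python3 s.py; python3 - <<'E'
import sys; sys.argv=['w']
exec(open('w.py').read())
Q=P.reshape(-1,3);x,y,z=Q.T;i=im.reshape(-1,3).astype(float)
m=(z>.04)&(z<.054)&(x>.58)&(x<.63)&(i[:,2]<1.3*i[:,0]);print('plate',rect(Q[m]),m.sum())
m=(z>.024)&(z<.036)&(x>.59)&(x<.69)&(i[:,2]>1.5*i[:,0]);print('step',rect(Q[m]),m.sum())
cv2.imwrite('pics/w3.png',im)
E
```

```text
{'tool_pos': [0.5858, 0.031, 0.0651], 'eef_rot': [179.9453, 0.2658, -2.019], 'force': [-16.9774, -1.0491, 12.9101], 'torque': [-0.1174, 3.4806, 0.4025]}
plate (array([601.2,  30.8]), 303.3, 20.5, 88.4) 6997
step (array([630.8,  29.5]), 322.0, 78.8, 88.3) 52359
```

View pics/w3.png

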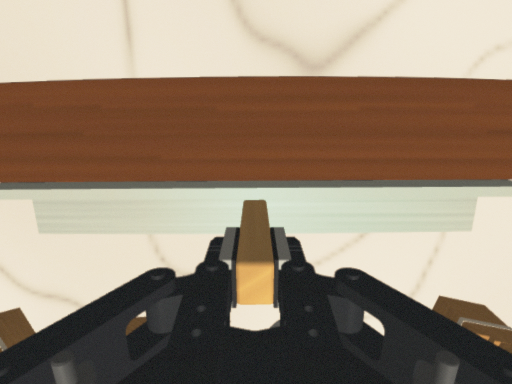

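{"api": "drive_tool", "payload": {"rows": [[-0.001, 0, -0.0003, 0, 0, 0, 0], [-0.002, 0, -0.0005, 0, 0, 0, 0], [-0.0025, 0, -0.0005, 0, 0, 0, 0], [-0.0025, 0, -0.0005, 0, 0, 0, 0]]}}

```text
time: 8.65
tool_pos: [0.5855, 0.031, 0.065]
eef_rot: [180.0, 0.0, -2.1]
force: [-4.7, 0.3, -0.2]
finger_gap: 0.0154
grasp_force: 61.2
```

{"api": "drive_tool", "payload": {"rows": [[0, 0, 0, 0, 0, 0, 0.045], [0, 0, 0, 0, 0, 0, 0.045], [0, 0, 0, 0, 0, 0, 0.045], [0, 0, -0.03, 0, 0, 0, 0.045], [0, 0, -0.08, 0, 0, 0, 0.045], [0, 0, -0.13, 0, 0, 0, 0.045], [0, 0, -0.15, 0, 0, 0, 0.045], [0, 0, -0.15, 0, 0, 0, 0.045]]}}

```text
time: 9.45
tool_pos: [0.5882, 0.0313, 0.22]
eef_rot: [-179.9, -0.5, -2.1]
force: [1.0, 0.6, -0.2]
finger_gap: 0.0448
grasp_force: 0.0
```

```bash
cat > chk.py <<'E'
from h import *
import sys
def edges(P,im,ys=(-.11,.02,.05,.18)):
    Q=P.reshape(-1,3);x,y,z=Q.T;i=im.reshape(-1,3).astype(float)
    pl=(z>.044)&(z<.054)&(x>.56)&(x<.64)&(i[:,2]<1.3*i[:,0])&(y>-.16)&(y<.23)
    if pl.sum()>20: print('platetop',rect(Q[pl]),pl.sum())
    st=(z>.024)&(z<.036)&(x>.59)&(x<.69)&(i[:,2]>1.5*i[:,0])&(y>-.15)&(y<.22)
    print('step',rect(Q[st]))
    m=(i[:,2]>1.3*i[:,0])&(z>.094)&(z<.106)&(x>.5)&(x<.62)&(abs(y-.03)<.06);print('post',m.sum(),rect(Q[m]) if m.sum()>5 else '')
    for b in np.arange(-.13,.2,.04):
        k=abs(y-b)<.006
        a=x[pl&k];c=x[st&k]
        if len(a)>3 and len(c)>3: print('y',b.round(3),'plate max x',np.percentile(a,98).round(4),'step min',np.percentile(c,1).round(4),'max',np.percentile(c,99).round(4))
if __name__=='__main__':
    im,d,P=cloud('wrist');np.savez('wrist.npz',im=im,d=d,P=P);print(robot.state()['tool_pos'],robot.state()['eef_rot']);edges(P,im)
E
python3 chk.py
```

```text
[0.58702685 0.03107687 0.21725159] [-179.97358184   -0.27290449   -2.08559044]
platetop (array([600.4,  31.2]), 320.3, 19.3, 88.3) 1866
step (array([630.2,  34. ]), 338.3, 78.4, 88.3)
post 377 (array([581.6,  31.9]), 20.5, 14.6, -2.5)
y -0.13 plate max x 0.6052 step min 0.6069 max 0.6638
y -0.09 plate max x 0.6063 step min 0.6081 max 0.6648
y -0.05 plate max x 0.6072 step min 0.6083 max 0.6668
y -0.01 plate max x 0.608 step min 0.6097 max 0.668
y 0.03 plate max x 0.6095 step min 0.5913 max 0.6684
y 0.07 plate max x 0.6108 step min 0.6126 max 0.67
y 0.11 plate max x 0.6121 step min 0.6131 max 0.6707
y 0.15 plate max x 0.6132 step min 0.6147 max 0.6726
y 0.19 plate max x 0.6145 step min 0.6163 max 0.6735
```

```bash
cat > fin.py <<'E'
from h import *
import sys
from chk import edges
def fin(P,im,x,y):
    q=sel(P,x,y,.066,.045,.08); i=None
    c,w,h,a=rect(q)
    # robust: ends along axis
    m=q[:,:2].mean(0);u=np.linalg.svd(q[:,:2]-m,full_matrices=False)[2][0];u=u*np.sign(u[0]);t=(q[:,:2]-m)@u;s=(q[:,:2]-m)@np.array([-u[1],u[0]])
    t0=(np.percentile(t,.5)+np.percentile(t,99.5))/2;s0=(np.percentile(s,1)+np.percentile(s,99))/2
    ctr=m+t0*u+s0*np.array([-u[1],u[0]])
    print('fin',len(q),'rect',c,w,h,a,'| ctr',ctr.round(4),'len',np.ptp(t).round(4),'thk',np.ptp(s).round(4),'yaw',np.degrees(np.arctan2(u[1],u[0])).round(1),'ztop',np.percentile(q[:,2],95).round(4))
    return ctr,np.degrees(np.arctan2(u[1],u[0]))
if __name__=='__main__':
    x,y=map(float,sys.argv[1:3])
    im,d,P=cloud('wrist');np.savez('wrist.npz',im=im,d=d,P=P)
    c,a=fin(P,im,x,y);print('grasp row',to(c[0],c[1],.049,a))
    im,d,P=cloud('scene');Q=P.reshape(-1,3);X,Y,Z=Q.T;i=im.reshape(-1,3).astype(float)
    m=(i[:,2]>1.6*i[:,0])&(Z>.078)&(Z<.11)&(X>.5)&(X<.61)&(abs(Y-.03)<.08);print('scene post',m.sum(),np.median(Q[m],0).round(4) if m.sum() else '')
E
python3 -c "
from h import *
print(to(.466,.131,.20,3))"
```

```text
[-0.1247, -0.0954, 0.0167, -0.01, -0.27, -5.09]
```

{"api": "drive_tool", "payload": {"rows": [[-0.035, -0.027, 0.004, 0, 0, -2, 0.045], [-0.07, -0.053, 0.008, 0, 0, -4, 0.045], [-0.105, -0.08, 0.012, 0, 0, -5, 0.045], [-0.1247, -0.0954, 0.0167, 0, 0, -5, 0.045], [-0.1247, -0.0954, 0.0167, 0, 0, -5, 0.04], [-0.1247, -0.0954, 0.0167, 0, 0, -5, 0.04]]}}

```text
time: 10.1
tool_pos: [0.4641, 0.1305, 0.1974]
eef_rot: [180.0, 0.1, 3.0]
force: [0.1, -0.0, 0.5]
finger_gap: 0.0403
grasp_force: 0.0
```

```bash
python3 fin.py .466 .131;python3 s.py
```

```text
fin 604 rect [466.2 131.7] 50.6 9.3 3.1 | ctr [0.4663 0.1317] len 0.0506 thk 0.0093 yaw 2.9 ztop 0.0739
grasp row [0.0017, -0.0017, 0.1487, 0.02, 0.04, -0.06]
scene post 49 [0.584  0.0262 0.0925]
{'tool_pos': [0.4651, 0.1297, 0.1978], 'eef_rot': [179.9875, 0.0375, 2.8303], 'force': [0.2225, 0.5841, 0.5723], 'torque': [-0.0258, -0.0357, -0.0065]}
```

{"api": "drive_tool", "payload": {"rows": [[0.0015, -0.0018, 0.05, 0, 0, 0, 0.04], [0.0015, -0.0018, 0.1, 0, 0, 0, 0.04], [0.0015, -0.0018, 0.13, 0, 0, 0, 0.04], [0.0015, -0.0018, 0.145, 0, 0, 0, 0.04], [0.0015, -0.0018, 0.1485, 0, 0, 0, 0.04], [0.0015, -0.0018, 0.1485, 0, 0, 0, 0.04], [0.0015, -0.0018, 0.1485, 0, 0, 0, 0], [0.0015, -0.0018, 0.1485, 0, 0, 0, 0]], "squeeze": 35}}

```text
time: 11.0
tool_pos: [0.4671, 0.1328, 0.0511]
eef_rot: [-180.0, -0.1, 2.9]
force: [-1.1, -1.0, 0.8]
finger_gap: 0.0118
grasp_force: 0.5
```

{"api": "drive_tool", "payload": {"rows": [[0, 0, 0, 0, 0, 0, 0], [0, 0, 0, 0, 0, 0, 0], [0, 0, 0, 0, 0, 0, 0]]}}

```text
time: 11.3
tool_pos: [0.4667, 0.1327, 0.0507]
eef_rot: [-180.0, -0.1, 2.9]
force: [-0.6, -1.5, 6.5]
finger_gap: 0.0092
grasp_force: 39.6
```

```bash
cat >> h.py <<'E'
YS=-1.72
def tgt(s,off=.0255):
    return np.array([.610+off+.030*(s-.03),s])
def place(c,fyaw,s,off=.0255,zg=None):
    "call while gripping on the ground: rows to hover (z+.13) and place"
    T=pose();t=T[:3,3];ty=robot.state()['eef_rot'][2]
    d=R.from_euler('z',YS-fyaw,degrees=True).as_matrix()[:2,:2]@(t[:2]-np.array(c))
    g=tgt(s,off)+d; yaw=YS-(fyaw-ty)
    print('tcp now',t.round(4),round(ty,2),'place tcp',g.round(4),'z',round(t[2]+.030,4),'yaw',round(yaw,2)); print('hover row',to(g[0],g[1],t[2]+.12,yaw))
E
python3 -c "
from h import *
place((.4663,.1317),2.9,-.029)"
```

```text
tcp now [0.4667 0.1327 0.0507] 2.91 place tcp [ 0.6342 -0.0281] z 0.0807 yaw -1.71
hover row [0.1593, 0.169, -0.1197, -0.01, -0.1, 4.62]
```

{"api": "drive_tool", "payload": {"rows": [[0, 0, -0.04, 0, 0, 0, 0], [0, 0, -0.09, 0, 0, 0, 0], [0.025, 0.027, -0.12, 0, 0, 2, 0], [0.055, 0.06, -0.12, 0, 0, 4, 0], [0.09, 0.095, -0.12, 0, 0, 4.62, 0], [0.125, 0.13, -0.12, 0, 0, 4.62, 0], [0.15, 0.158, -0.12, 0, 0, 4.62, 0], [0.1593, 0.169, -0.12, 0, 0, 4.62, 0]]}}

```text
time: 12.1
tool_pos: [0.6351, -0.0328, 0.1684]
eef_rot: [179.9, 0.1, -2.0]
force: [0.6, -0.2, -2.4]
finger_gap: 0.0091
grasp_force: 38.4
```

{"api": "drive_tool", "payload": {"rows": [[0, 0, 0.03, 0, 0, 0, 0], [0, 0, 0.06, 0, 0, 0, 0], [0, 0, 0.075, 0, 0, 0, 0], [0, 0, 0.08, 0, 0, 0, 0], [0, 0, 0.08, 0, 0, 0, 0], [0, 0, 0.08, 0, 0, 0, 0]]}}

```text
time: 12.7
tool_pos: [0.6373, -0.0286, 0.0933]
eef_rot: [180.0, -0.5, -1.7]
force: [5.5, -1.7, 9.3]
finger_gap: 0.0093
grasp_force: 43.8
```

```bash
python3 s.py; python3 -c "
from h import *
print(to(.6342,-.0281,.0807,-1.71))"
```

```text
{'tool_pos': [0.6373, -0.0286, 0.0933], 'eef_rot': [179.9701, -0.496, -1.7202], 'force': [5.4948, -1.6699, 9.3289], 'torque': [-0.4635, -1.2044, 0.0419]}
[-0.0032, -0.0004, 0.0126, 0.03, -0.5, -0.01]
```

{"api": "drive_tool", "payload": {"rows": [[0, 0, -0.02, 0, 0, 0, 0], [0, 0, -0.05, 0, 0, 0, 0], [0, 0, -0.05, 0, 0, 0, 0], [0, 0, -0.05, 0, 0, 0, 0]]}}

```text
time: 13.1
tool_pos: [0.6339, -0.0278, 0.1403]
eef_rot: [-180.0, -0.1, -1.7]
force: [-0.8, -0.1, -2.4]
finger_gap: 0.0093
grasp_force: 42.2
```

```bash
python3 chk.py; python3 - <<'E'
from h import *
f=np.load('wrist.npz');cv2.imwrite('pics/w4.png',f['im']);Q=f['P'].reshape(-1,3);x,y,z=Q.T;i=f['im'].reshape(-1,3).astype(float)
for lo,hi in((.11,.122),(.125,.15)):
    m=(abs(x-.637)<.05)&(abs(y+.029)<.05)&(z>lo)&(z<hi)&(i[:,2]>1.3*i[:,0]);print(lo,m.sum(),rect(Q[m]) if m.sum()>5 else '')
E
```

```text
[ 0.63316247 -0.0278967   0.13908712] [-1.79999432e+02  6.10458460e-02 -1.68435736e+00]
platetop (array([600.4,  31.6]), 320.9, 20.1, 88.1) 2382
step (array([630.8,  33.9]), 338.7, 80.5, 88.3)
post 3 
y -0.13 plate max x 0.6049 step min 0.607 max 0.6657
y -0.09 plate max x 0.6061 step min 0.6067 max 0.6668
y 0.03 plate max x 0.6097 step min 0.5909 max 0.6704
y 0.07 plate max x 0.6107 step min 0.6127 max 0.6718
y 0.11 plate max x 0.6127 step min 0.6136 max 0.6725
y 0.15 plate max x 0.6134 step min 0.6136 max 0.674
y 0.19 plate max x 0.6144 step min 0.6161 max 0.6748
0.11 242 (array([655. , -27.9]), 44.4, 1.6, 88.4)
0.125 2640 (array([644.6, -27.5]), 44.3, 28.3, 88.9)
```

View pics/w4.png

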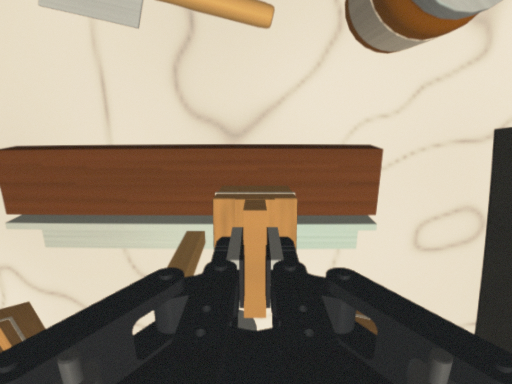

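{"api": "drive_tool", "payload": {"rows": [[0.0035, 0, 0.0, 0, 0, 0, 0], [0.0035, 0, 0.02, 0, 0, 0, 0], [0.0035, 0, 0.035, 0, 0, 0, 0], [0.0035, 0, 0.045, 0, 0, 0, 0], [0.0035, 0, 0.051, 0, 0, 0, 0], [0.0035, 0, 0.055, 0, 0, 0, 0], [0.0035, 0, 0.056, 0, 0, 0, 0], [0.0035, 0, 0.056, 0, 0, 0, 0]]}}

```text
time: 13.95
tool_pos: [0.642, -0.0283, 0.0885]
eef_rot: [180.0, -0.7, -1.7]
force: [5.7, -0.3, 16.8]
finger_gap: 0.0094
grasp_force: 47.6
```

{"api": "drive_tool", "payload": {"rows": [[-0.0005, 0, 0, 0, 0, 0, 0], [-0.001, 0, 0, 0, 0, 0, 0], [-0.001, 0, 0, 0, 0, 0, 0]]}}

```text
time: 14.25
tool_pos: [0.6417, -0.0283, 0.0887]
eef_rot: [-180.0, -0.7, -1.7]
force: [8.2, -0.5, 16.3]
finger_gap: 0.0088
grasp_force: 47.2
```

{"api": "drive_tool", "payload": {"rows": [[-0.0005, 0, 0, 0, 0, 0, 0], [-0.001, 0, 0, 0, 0, 0, 0], [-0.001, 0, 0, 0, 0, 0, 0]]}}

```text
time: 14.55
tool_pos: [0.6414, -0.0283, 0.0889]
eef_rot: [-180.0, -0.8, -1.7]
force: [11.1, -1.1, 13.6]
finger_gap: 0.0093
grasp_force: 46.9
```

```bash
python3 s.py;python3 chk.py
```

```text
{'tool_pos': [0.6414, -0.0283, 0.0889], 'eef_rot': [-179.9898, -0.8368, -1.7226], 'force': [11.1436, -1.1405, 13.6191], 'torque': [-0.2054, -2.3319, 0.0185]}
[ 0.64142061 -0.02828447  0.08891221] [-179.98910134   -0.83958955   -1.72352811]
platetop (array([606.5,  12.7]), 284.6, 7.5, 88.2) 2881
step (array([630.1,  16. ]), 303.5, 80.6, 88.3)
post 0 
y -0.13 plate max x 0.6051 step min 0.6068 max 0.6658
y -0.09 plate max x 0.6065 step min 0.6081 max 0.6668
y 0.03 plate max x 0.6104 step min 0.5917 max 0.6703
y 0.07 plate max x 0.6109 step min 0.6124 max 0.6717
y 0.11 plate max x 0.6124 step min 0.6138 max 0.673
y 0.15 plate max x 0.6135 step min 0.6145 max 0.6737
```

{"api": "drive_tool", "payload": {"rows": [[0.002, 0, -0.02, 0, 0, 0, 0], [0.004, 0, -0.06, 0, 0, 0, 0], [0.008, 0, -0.08, 0, 0, 0, 0], [0.008, 0, -0.08, 0, 0, 0, 0], [0.008, 0, -0.08, 0, 0, 0, 0]]}}

```text
time: 15.1
tool_pos: [0.6429, -0.0283, 0.1629]
eef_rot: [-180.0, 0.0, -1.7]
force: [0.8, -0.4, -2.4]
finger_gap: 0.0093
grasp_force: 44.5
```

```bash
cat > tilt.py <<'E'
from h import *
im,d,P=cloud('wrist');np.savez('wrist.npz',im=im,d=d,P=P);Q=P.reshape(-1,3);x,y,z=Q.T;i=im.reshape(-1,3).astype(float)
t=robot.state()['tool_pos'];print(t,robot.state()['eef_rot'])
m=(abs(y-t[1])<.018)&(abs(x-t[0])<.045)&(z<t[2]+.01)&(z>t[2]-.06)
# box top plane beside fin: |dy| 8..18, x ahead
k=m&(abs(y-t[1])>.008)&(x>t[0]+.012)&(z>t[2]-.02)&(z<t[2]+.005);q=Q[k]
p=np.polyfit(q[:,0],q[:,2],1);print('top slope deg',np.degrees(np.arctan(p[0])).round(2),k.sum(),'z at tcp x',np.polyval(p,t[0]).round(4),'far x',np.percentile(q[:,0],99).round(4))
k=m&(z>t[2]+0.002)&(x>t[0]+.012);q=Q[k]
if k.sum()>10: p=np.polyfit(q[:,0],q[:,2],1);print('fin?',np.degrees(np.arctan(p[0])).round(2),k.sum(),q.max(0))
E
python3 tilt.py
```

```text
[ 0.64220678 -0.0283117   0.16188691] [ 1.79997213e+02  1.59036021e-01 -1.68821374e+00]
top slope deg -24.25 799 z at tcp x 0.164 far x 0.6642
fin? -8.59 54 [ 0.66705367 -0.01693645  0.17163888]
```

{"api": "drive_tool", "payload": {"rows": [[0.005, 0, 0, 0, 8, 0, 0], [0.01, 0, 0, 0, 16, 0, 0], [0.014, 0, 0, 0, 24, 0, 0], [0.014, 0, 0, 0, 24, 0, 0], [0.014, 0, 0, 0, 24, 0, 0]], "squeeze": 60}}

```text
time: 15.65
tool_pos: [0.6552, -0.0291, 0.1621]
eef_rot: [180.0, -23.6, -1.7]
force: [0.5, 0.3, -2.3]
finger_gap: 0.0087
grasp_force: 63.2
```

```bash
python3 - <<'E'
from h import *
im,d,P=cloud('wrist');Q=P.reshape(-1,3);x,y,z=Q.T
t=robot.state()['tool_pos'];print(t,robot.state()['eef_rot'])
k=(abs(y-t[1])>.009)&(abs(y-t[1])<.019)&(x>t[0]-.005)&(x<t[0]+.03)&(z>t[2]-.04)&(z<t[2]+.02);q=Q[k]
for z0 in np.arange(t[2]-.03,t[2]+.02,.004):
    s=q[(q[:,2]>=z0)&(q[:,2]<z0+.004)]
    if len(s): print(round(z0,3),len(s),np.percentile(s[:,0],[5,50,95]).round(4))
m=np.isfinite(z)&(z>t[2]-.06)
cv2.imwrite('pics/w5.png',im)
im,d,P=cloud('side');cv2.imwrite('pics/s5.png',cv2.resize(im[130:280,180:380],(800,600),interpolation=cv2.INTER_CUBIC))
E
```

```text
[ 0.65735204 -0.02896411  0.16389095] [179.99992671 -23.82697742  -1.71880824]
0.134 3 [0.6812 0.6813 0.6819]
0.138 30 [0.681  0.6818 0.6821]
0.146 6 [0.6792 0.6794 0.6802]
0.15 52 [0.6782 0.6792 0.6801]
0.154 15 [0.6782 0.679  0.6791]
0.158 625 [0.6592 0.6649 0.677 ]
0.162 524 [0.6655 0.6724 0.6765]
0.166 92 [0.6639 0.6702 0.6756]
0.17 97 [0.6573 0.6586 0.6634]
0.174 135 [0.6555 0.6569 0.6614]
0.178 152 [0.6537 0.6551 0.66  ]
0.182 79 [0.6526 0.654  0.6583]
```

View pics/s5.png

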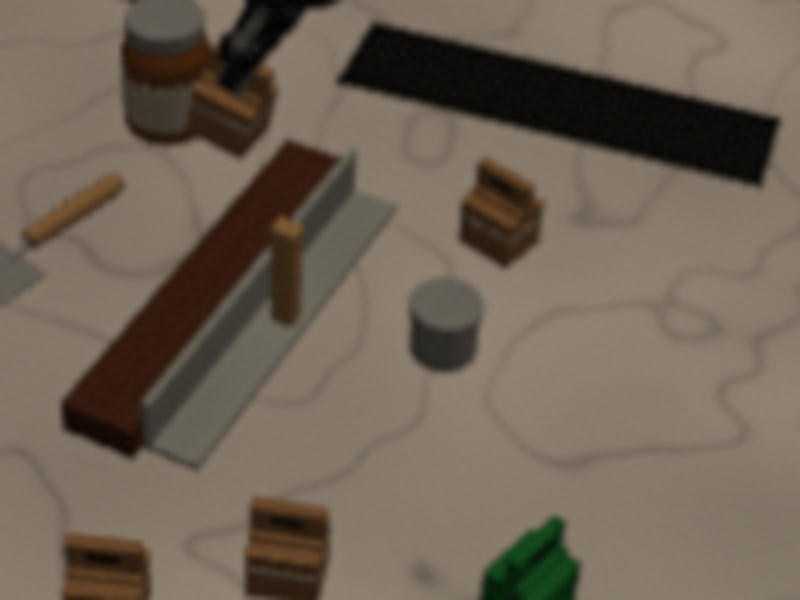

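{"api": "drive_tool", "payload": {"rows": [[-0.01, 0, 0.018, 0, -4, 0, 0], [-0.02, 0, 0.037, 0, -7, 0, 0], [-0.028, 0, 0.051, 0, -7, 0, 0], [-0.0325, 0, 0.0595, 0, -7, 0, 0], [-0.0337, 0, 0.0616, 0, -7, 0, 0], [-0.0337, 0, 0.0616, 0, -7, 0, 0]]}}

```text
time: 16.35
tool_pos: [0.652, -0.0285, 0.0941]
eef_rot: [-180.0, -17.0, -1.7]
force: [0.6, 0.1, -1.6]
finger_gap: 0.0085
grasp_force: 63.1
```

```bash
python3 s.py; python3 -c "
from h import *
T=pose();print((T[:3,:3].T@[0,0,-.01]).round(4))"
```

```text
{'tool_pos': [0.652, -0.0285, 0.0941], 'eef_rot': [-179.9853, -16.9954, -1.6997], 'force': [0.5946, 0.1368, -1.6141], 'torque': [-0.0113, 0.4149, 0.0079]}
[-0.0029  0.      0.0096]
```

{"api": "drive_tool", "payload": {"rows": [[-0.0012, 0, 0.0038, 0, 0, 0, 0], [-0.0023, 0, 0.0076, 0, 0, 0, 0], [-0.0023, 0, 0.0076, 0, 0, 0, 0]]}}

```text
time: 16.65
tool_pos: [0.6512, -0.0286, 0.0857]
eef_rot: [180.0, -17.0, -1.7]
force: [0.4, 0.3, -1.8]
finger_gap: 0.0088
grasp_force: 63.1
```

{"api": "drive_tool", "payload": {"rows": [[-0.0006, 0, 0.0019, 0, 0, 0, 0], [-0.0006, 0, 0.0019, 0, 0, 0, 0]]}}

```text
time: 16.85
tool_pos: [0.6513, -0.0285, 0.0839]
eef_rot: [-180.0, -17.0, -1.7]
force: [-0.0, -0.0, -1.5]
finger_gap: 0.0089
grasp_force: 63.1
```

{"api": "drive_tool", "payload": {"rows": [[-0.0006, 0, 0.0019, 0, 0, 0, 0], [-0.0006, 0, 0.0019, 0, 0, 0, 0]]}}

```text
time: 17.05
tool_pos: [0.6513, -0.0285, 0.0817]
eef_rot: [-180.0, -17.0, -1.7]
force: [-0.4, 0.1, -2.2]
finger_gap: 0.0085
grasp_force: 63.1
```

{"api": "drive_tool", "payload": {"rows": [[-0.0005, 0, 0.0015, 0, 0, 0, 0], [-0.0005, 0, 0.0015, 0, 0, 0, 0]]}}

```text
time: 17.25
tool_pos: [0.6512, -0.0285, 0.0801]
eef_rot: [-180.0, -17.0, -1.7]
force: [1.3, 1.1, -1.5]
finger_gap: 0.0093
grasp_force: 63.1
```

{"api": "drive_tool", "payload": {"rows": [[-0.0005, 0, 0.0015, 0, 0, 0, 0], [-0.0005, 0, 0.0015, 0, 0, 0, 0]]}}

```text
time: 17.45
tool_pos: [0.6517, -0.0285, 0.0793]
eef_rot: [-180.0, -17.1, -1.7]
force: [-0.9, -0.3, 0.8]
finger_gap: 0.0086
grasp_force: 63.9
```

```bash
python3 s.py
```

```text
{'tool_pos': [0.6517, -0.0285, 0.0793], 'eef_rot': [-179.9994, -17.0511, -1.6936], 'force': [-0.9131, -0.2875, 0.7933], 'torque': [0.0469, 0.4245, 0.0175]}
```

Contact. I'll release it, then come up along the tool axis and straighten.

{"api": "drive_tool", "payload": {"rows": [[0, 0, 0, 0, 0, 0, 0.03], [0, 0, 0, 0, 0, 0, 0.03], [0, 0, 0, 0, 0, 0, 0.03], [0, 0, -0.03, 0, 0, 0, 0.03], [0, 0, -0.07, 0, -6, 0, 0.03], [0, 0, -0.1, 0, -12, 0, 0.03], [0.0, 0, -0.1, 0, -17, 0, 0.03], [0.0, 0, -0.1, 0, -17, 0, 0.03]]}}

```text
time: 18.25
tool_pos: [0.6237, -0.0277, 0.1747]
eef_rot: [-180.0, 0.0, -1.7]
force: [0.7, 0.5, 0.3]
finger_gap: 0.03
grasp_force: 0.0
```

```bash
python3 s.py; python3 fin.py .65 -.0285; sed -i 's/q=sel(P,x,y,.066,.045,.08)/h=float(sys.argv[3]) if len(sys.argv)>3 else 0;q=sel(P,x,y,.066+h,.045,.08+h)/;s/c\[1\],.049,a/c[1],.049+(float(sys.argv[3]) if len(sys.argv)>3 else 0),a/' fin.py; python3 fin.py .65 -.0285 .03; python3 chk.py
```

```text
{'tool_pos': [0.6237, -0.0277, 0.1747], 'eef_rot': [-179.9672, 0.0001, -1.7157], 'force': [0.7074, 0.5285, 0.2958], 'torque': [-0.0279, -0.0502, -0.0041]}
fin 2431 rect [651.  -27.8] 50.4 44.2 -1.6 | ctr [ 0.6513 -0.0278] len 0.0639 thk 0.0611 yaw -31.4 ztop 0.0796
grasp row [0.0284, -0.0005, 0.1245, -0.04, -0.02, 29.68]
scene post 51 [0.5838 0.0267 0.0913]
fin 981 rect [651.2 -27.8] 49.8 9.9 -1.9 | ctr [ 0.6514 -0.0277] len 0.0498 thk 0.0099 yaw -2.0 ztop 0.1038
grasp row [0.0298, -0.0006, 0.0941, -0.01, 0.0, 0.29]
scene post 46 [0.584  0.026  0.0924]
[ 0.62124536 -0.02761623  0.1736053 ] [ 1.79993053e+02  1.18118376e-02 -1.68457211e+00]
platetop (array([600.4,  31.3]), 319.7, 19.1, 88.2) 2373
step (array([630.8,  34.2]), 339.9, 80.6, 88.3)
post 410 (array([582.1,  31.8]), 19.6, 15.5, -3.3)
y -0.13 plate max x 0.6047 step min 0.6071 max 0.6653
y -0.09 plate max x 0.606 step min 0.6081 max 0.667
y -0.05 plate max x 0.6071 step min 0.6089 max 0.6672
y -0.01 plate max x 0.6084 step min 0.6101 max 0.6146
y 0.03 plate max x 0.6095 step min 0.591 max 0.6706
y 0.07 plate max x 0.611 step min 0.6128 max 0.6719
y 0.11 plate max x 0.6122 step min 0.614 max 0.6726
y 0.15 plate max x 0.6131 step min 0.6152 max 0.6743
y 0.19 plate max x 0.6142 step min 0.6164 max 0.675
```

{"api": "drive_tool", "payload": {"rows": [[0.03, -0.0005, 0.03, 0, 0, 0, 0.03], [0.03, -0.0005, 0.07, 0, 0, 0, 0.03], [0.03, -0.0005, 0.09, 0, 0, 0, 0.03], [0.03, -0.0005, 0.094, 0, 0, 0, 0.03], [0.03, -0.0005, 0.094, 0, 0, 0, 0.03], [0.03, -0.0005, 0.094, 0, 0, 0, 0], [0.03, -0.0005, 0.094, 0, 0, 0, 0], [0.03, -0.0005, 0.093, 0, 0, 0, 0]]}}

```text
time: 19.3
tool_pos: [0.6527, -0.028, 0.0828]
eef_rot: [180.0, -0.1, -1.7]
force: [0.2, -0.2, -1.7]
finger_gap: 0.0089
grasp_force: 59.6
```

{"api": "drive_tool", "payload": {"rows": [[0, 0, -0.0005, 0, 0, 0, 0], [-0.004, 0, -0.0005, 0, 0, 0, 0], [-0.008, 0, -0.0005, 0, 0, 0, 0], [-0.011, 0, -0.0005, 0, 0, 0, 0], [-0.014, 0, -0.0005, 0, 0, 0, 0], [-0.015, 0, -0.0005, 0, 0, 0, 0], [-0.015, 0, -0.0005, 0, 0, 0, 0]]}}

```text
time: 20.0
tool_pos: [0.6374, -0.0276, 0.0826]
eef_rot: [-180.0, -0.1, -1.7]
force: [0.9, -0.4, 5.6]
finger_gap: 0.0089
grasp_force: 60.8
```

```bash
python3 s.py
```

```text
{'tool_pos': [0.6374, -0.0276, 0.0826], 'eef_rot': [-179.9998, -0.0603, -1.6975], 'force': [0.8539, -0.4225, 5.5631], 'torque': [0.0613, -0.3641, -0.0246]}
```

{"api": "drive_tool", "payload": {"rows": [[-0.001, 0, 0, 0, 0, 0, 0], [-0.001, 0, 0, 0, 0, 0, 0]]}}

```text
time: 20.2
tool_pos: [0.6368, -0.0276, 0.0826]
eef_rot: [-180.0, -0.1, -1.7]
force: [3.2, -0.4, 5.9]
finger_gap: 0.0089
grasp_force: 60.7
```

{"api": "drive_tool", "payload": {"rows": [[-0.0007, 0, 0, 0, 0, 0, 0], [-0.0007, 0, 0, 0, 0, 0, 0]]}}

```text
time: 20.4
tool_pos: [0.6361, -0.0276, 0.0826]
eef_rot: [-180.0, -0.1, -1.7]
force: [3.5, -0.3, 5.4]
finger_gap: 0.0089
grasp_force: 60.7
```

{"api": "drive_tool", "payload": {"rows": [[-0.0005, 0, 0, 0, 0, 0, 0], [-0.0005, 0, 0, 0, 0, 0, 0]]}}

```text
time: 20.6
tool_pos: [0.6357, -0.0276, 0.0826]
eef_rot: [-180.0, -0.1, -1.7]
force: [2.2, -1.6, 5.5]
finger_gap: 0.009
grasp_force: 60.8
```

```bash
python3 chk.py
```

```text
[ 0.63565002 -0.02761182  0.0826013 ] [-1.79997973e+02 -9.59839396e-02 -1.70002063e+00]
platetop (array([606.2,  10. ]), 278.5, 7.6, 88.2) 3241
step (array([630. ,  12.7]), 296.9, 80.7, 88.3)
post 378 (array([606.1,   4.5]), 73.4, 13.0, -75.1)
y -0.13 plate max x 0.6051 step min 0.6067 max 0.6659
y -0.09 plate max x 0.6064 step min 0.6077 max 0.6669
y -0.05 plate max x 0.6072 step min 0.61 max 0.6682
y 0.03 plate max x 0.6103 step min 0.6108 max 0.6705
y 0.07 plate max x 0.6111 step min 0.6128 max 0.6718
y 0.11 plate max x 0.6123 step min 0.6136 max 0.6727
y 0.15 plate max x 0.6135 step min 0.6148 max 0.6738
```

{"api": "drive_tool", "payload": {"rows": [[-0.0005, 0, 0, 0, 0, 0, 0], [-0.0005, 0, 0, 0, 0, 0, 0]]}}

```text
time: 20.85
tool_pos: [0.6352, -0.0276, 0.0826]
eef_rot: [-180.0, -0.1, -1.7]
force: [3.7, -0.2, 5.8]
finger_gap: 0.009
grasp_force: 60.7
```

{"api": "drive_tool", "payload": {"rows": [[-0.0005, 0, 0, 0, 0, 0, 0], [-0.0005, 0, 0, 0, 0, 0, 0], [0.0005, 0, 0, 0, 0, 0, 0]]}}

```text
time: 21.15
tool_pos: [0.635, -0.0276, 0.0826]
eef_rot: [180.0, -0.0, -1.7]
force: [-2.6, -0.1, 11.2]
finger_gap: 0.0089
grasp_force: 61.3
```

{"api": "drive_tool", "payload": {"rows": [[0, 0, 0, 0, 0, 0, 0.03], [0, 0, 0, 0, 0, 0, 0.03], [0, 0, 0, 0, 0, 0, 0.03], [0, 0, -0.03, 0, 0, 0, 0.03], [0, 0, -0.07, 0, 0, 0, 0.03], [-0.02, 0, -0.1, 0, 0, 0, 0.03], [-0.03, 0, -0.11, 0, 0, 0, 0.03], [-0.03, 0, -0.11, 0, 0, 0, 0.03]]}}

```text
time: 21.95
tool_pos: [0.6048, -0.0266, 0.1936]
eef_rot: [180.0, -0.1, -1.7]
force: [1.0, -0.6, 0.0]
finger_gap: 0.0297
grasp_force: 0.0
```

```bash
python3 fin.py .634 -.0285 .03; python3 chk.py; python3 -c "
from h import *
print(to(.4675,.246,.20,15.3))
f=np.load('wrist.npz')
cv2.imwrite('pics/w6.png',f['im'])"
```

```text
fin 829 rect [633. -27.] 49.8 9.6 -1.5 | ctr [ 0.6331 -0.0271] len 0.0498 thk 0.0096 yaw -1.7 ztop 0.1038
grasp row [0.0284, -0.0005, 0.1128, 0.02, -0.01, 0.05]
scene post 57 [0.5866 0.0244 0.0923]
[ 0.60433812 -0.02684402  0.19000444] [ 1.79996716e+02  1.53603490e-01 -1.69969917e+00]
platetop (array([600.4,  31.3]), 319.8, 19.1, 88.2) 1902
step (array([630.3,  34.2]), 340.2, 79.7, 88.3)
post 629 (array([594.6,   4.2]), 82.2, 22.9, -65.0)
y -0.13 plate max x 0.6047 step min 0.6063 max 0.6651
y -0.09 plate max x 0.6059 step min 0.6073 max 0.666
y -0.05 plate max x 0.607 step min 0.6084 max 0.6672
y 0.03 plate max x 0.6095 step min 0.5911 max 0.6696
y 0.07 plate max x 0.6108 step min 0.6123 max 0.6711
y 0.11 plate max x 0.6122 step min 0.6136 max 0.6718
y 0.15 plate max x 0.6134 step min 0.6148 max 0.6729
y 0.19 plate max x 0.6147 step min 0.6162 max 0.6744
[-0.1449, -0.2687, -0.0096, -0.02, 0.15, -17.0]
```

View pics/w6.png

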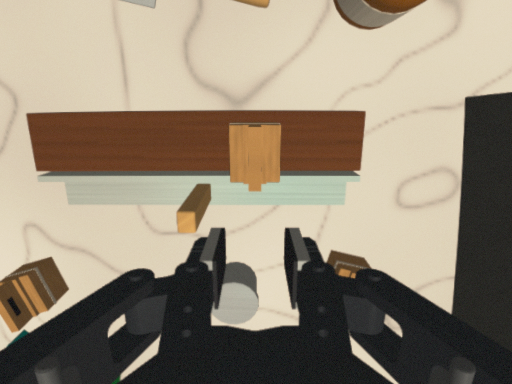

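Wrist view: box 1 stands on the step at (255,155) with its end against the plate, squarely. Next is the box at (0.472, 0.246), gripped harder this time.

{"api": "drive_tool", "payload": {"rows": [[-0.02, -0.038, -0.01, 0, 0, -3, 0.04], [-0.042, -0.078, -0.01, 0, 0, -9, 0.04], [-0.064, -0.118, -0.01, 0, 0, -15, 0.04], [-0.086, -0.16, -0.01, 0, 0, -17, 0.04], [-0.108, -0.2, -0.01, 0, 0, -17, 0.04], [-0.13, -0.24, -0.01, 0, 0, -17, 0.04], [-0.145, -0.2687, -0.01, 0, 0, -17, 0.04], [-0.145, -0.2687, -0.01, 0, 0, -17, 0.04]]}}

```text
time: 22.9
tool_pos: [0.4644, 0.2517, 0.2006]
eef_rot: [-179.9, 0.2, 15.8]
force: [1.0, 0.3, 0.4]
finger_gap: 0.0402
grasp_force: 0.0
```

```bash
sleep 0; python3 fin.py .472 .246
```

```text
fin 583 rect [471.6 247. ] 50.0 10.1 15.9 | ctr [0.4718 0.247 ] len 0.05 thk 0.0102 yaw 15.4 ztop 0.0739
grasp row [0.0054, 0.0033, 0.1514, -0.05, 0.15, 0.26]
scene post 60 [0.5869 0.0263 0.0907]
```

{"api": "drive_tool", "payload": {"rows": [[0.0045, 0.001, 0.04, 0, 0, 0, 0.04], [0.0045, 0.001, 0.09, 0, 0, 0, 0.04], [0.0045, 0.001, 0.13, 0, 0, 0, 0.04], [0.0045, 0.001, 0.147, 0, 0, 0, 0.04], [0.0045, 0.001, 0.1515, 0, 0, 0, 0.04], [0.0045, 0.001, 0.1515, 0, 0, 0, 0.04], [0.0045, 0.001, 0.1515, 0, 0, 0, 0], [0.0045, 0.001, 0.1515, 0, 0, 0, 0]], "squeeze": 90}}

```text
time: 23.8
tool_pos: [0.4737, 0.2467, 0.0518]
eef_rot: [-180.0, -0.1, 15.3]
force: [-0.2, 0.0, 0.4]
finger_gap: 0.0114
grasp_force: 0.0
```

{"api": "drive_tool", "payload": {"rows": [[0, 0, 0, 0, 0, 0, 0], [0, 0, 0, 0, 0, 0, 0], [0, 0, 0, 0, 0, 0, 0]]}}

```text
time: 24.1
tool_pos: [0.4738, 0.247, 0.0521]
eef_rot: [-180.0, -0.2, 15.3]
force: [0.3, 0.5, 6.9]
finger_gap: 0.0079
grasp_force: 89.3
```

```bash
python3 -c "
from h import *
place((.4718,.247),15.6,.033,.0295)"
```

```text
tcp now [0.4738 0.247  0.0521] 15.3 place tcp [0.6414 0.0324] z 0.0821 yaw -2.02
hover row [0.1055, 0.2512, -0.1197, -0.04, -0.18, 17.32]
```

{"api": "drive_tool", "payload": {"rows": [[0, 0, -0.03, 0, 0, 0, 0], [0, 0, -0.08, 0, 0, 0, 0], [0, 0, -0.12, 0, 0, 0, 0], [0.015, 0.036, -0.12, 0, 0, 5, 0], [0.033, 0.08, -0.12, 0, 0, 11, 0], [0.053, 0.125, -0.12, 0, 0, 17, 0], [0.072, 0.17, -0.12, 0, 0, 17.3, 0], [0.09, 0.215, -0.12, 0, 0, 17.3, 0]]}}

```text
time: 24.9
tool_pos: [0.6171, 0.0612, 0.1709]
eef_rot: [180.0, -0.0, -2.0]
force: [0.8, 1.7, -1.6]
finger_gap: 0.0082
grasp_force: 88.2
```

```bash
python3 tilt.py; python3 -c "
from h import *
print(to(.6414,.0324,.167,-2.0))"
```

```text
[0.62112115 0.05045313 0.17006579] [ 1.79679988e+02 -1.52660892e-01 -2.59666629e+00]
top slope deg -25.45 417 z at tcp x 0.1712 far x 0.6405
fin? 60.61 108 [0.64049754 0.06605527 0.18005567]
[0.0211, 0.0171, 0.0032, 0.32, -0.15, -0.6]
```

{"api": "drive_tool", "payload": {"rows": [[0.02, 0.026, 0, 0, 0, 0, 0], [0.02, 0.026, 0, 0, 0, 0, 0], [0.02, 0.026, 0, 0, 0, 0, 0], [0.02, 0.026, 0, 0, 0, 0, 0]]}}

```text
time: 25.35
tool_pos: [0.6346, 0.0376, 0.1705]
eef_rot: [-180.0, 0.0, -1.9]
force: [-0.3, 0.9, -0.9]
finger_gap: 0.008
grasp_force: 88.2
```

```bash
python3 s.py; python3 tilt.py; python3 - <<'E'
from h import *
f=np.load('wrist.npz');P=f['P'];t=robot.state()['tool_pos']
Q=P.reshape(-1,3);x,y,z=Q.T
for a,b in((-.02,-.013),(-.003,.003),(.013,.02)):
    k=(y-t[1]>a)&(y-t[1]<b)&(abs(x-t[0]-.01)<.04)&(z>t[2]-.06)&(z<t[2]+.03);q=Q[k];q=q[np.argsort(q[:,0])]
    print(a,len(q),[ (round(s[0]-t[0],4),round(s[2]-t[2],4)) for s in q[::max(1,len(q)//14)]])
cv2.imwrite('pics/w7.png',cv2.resize(f['im'][120:384,120:400],(800,600)))
E
```

```text
{'tool_pos': [0.6346, 0.0376, 0.1705], 'eef_rot': [-179.955, 0.0151, -1.9029], 'force': [-0.279, 0.9197, -0.8855], 'torque': [0.0182, -0.0066, -0.007]}
[0.63463152 0.03785571 0.17064019] [-1.79955117e+02  4.58254279e-03 -1.87299056e+00]
top slope deg -28.03 994 z at tcp x 0.1723 far x 0.6581
fin? -21.73 116 [0.65807629 0.04254481 0.18061668]
-0.02 984 [(np.float64(-0.0029), np.float64(-0.008)), (np.float64(0.0028), np.float64(-0.0072)), (np.float64(0.0057), np.float64(-0.0074)), (np.float64(0.0062), np.float64(0.0118)), (np.float64(0.0064), np.float64(0.0244)), (np.float64(0.0067), np.float64(0.0086)), (np.float64(0.0083), np.float64(-0.008)), (np.float64(0.0113), np.float64(-0.0079)), (np.float64(0.0144), np.float64(-0.007)), (np.float64(0.0176), np.float64(-0.0076)), (np.float64(0.0203), np.float64(-0.0087)), (np.float64(0.022), np.float64(-0.0518)), (np.float64(0.0222), np.float64(-0.0081)), (np.float64(0.0223), np.float64(-0.0135)), (np.float64(0.0227), np.float64(-0.0182))]
-0.003 1752 [(np.float64(-0.0272), np.float64(0.0202)), (np.float64(-0.0216), np.float64(0.02)), (np.float
[... 479 characters left out ...]
(-0.0027)), (np.float64(0.0235), np.float64(-0.0214))]
0.013 1005 [(np.float64(0.0001), np.float64(-0.007)), (np.float64(0.0043), np.float64(-0.0079)), (np.float64(0.0069), np.float64(0.0185)), (np.float64(0.0072), np.float64(-0.0081)), (np.float64(0.0074), np.float64(0.0156)), (np.float64(0.0077), np.float64(0.0248)), (np.float64(0.009), np.float64(-0.0074)), (np.float64(0.012), np.float64(-0.007)), (np.float64(0.015), np.float64(-0.0082)), (np.float64(0.018), np.float64(-0.0079)), (np.float64(0.021), np.float64(-0.0067)), (np.float64(0.0231), np.float64(-0.0075)), (np.float64(0.0233), np.float64(-0.008)), (np.float64(0.0234), np.float64(-0.0172)), (np.float64(0.0236), np.float64(-0.0092))]
```

View pics/w7.png

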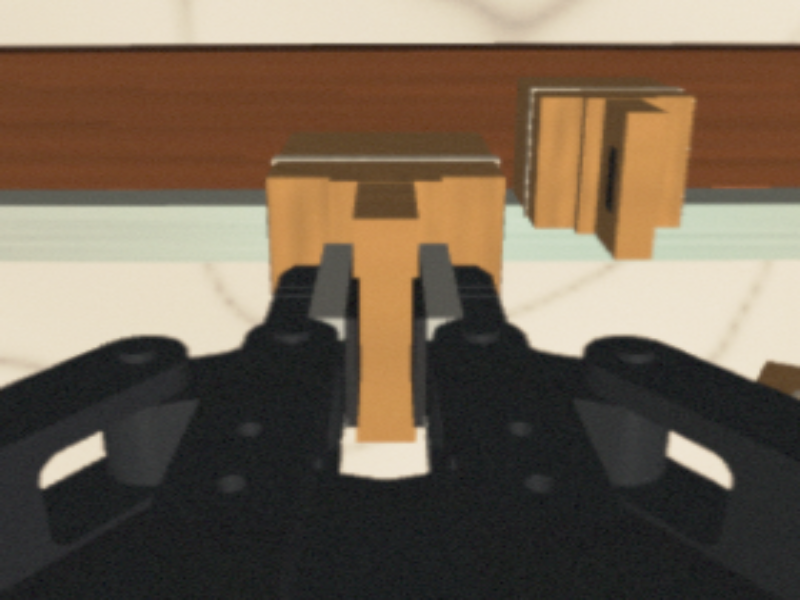

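Wrist crop: the held box is level and square above the fence line, and box 1 stands at (610,170) unaffected.

{"api": "drive_tool", "payload": {"rows": [[0.007, 0.005, 0.0, 0, 0, 0, 0], [0.007, 0.005, 0.03, 0, 0, 0, 0], [0.007, 0.005, 0.055, 0, 0, 0, 0], [0.007, 0.005, 0.07, 0, 0, 0, 0], [0.007, 0.005, 0.08, 0, 0, 0, 0], [0.007, 0.005, 0.085, 0, 0, 0, 0], [0.007, 0.005, 0.087, 0, 0, 0, 0], [0.007, 0.005, 0.087, 0, 0, 0, 0]]}}

```text
time: 26.2
tool_pos: [0.6425, 0.0311, 0.0842]
eef_rot: [-180.0, -0.1, -2.0]
force: [0.3, 1.1, -1.3]
finger_gap: 0.0081
grasp_force: 88.2
```

```bash
cat > tilt.py <<'E'
from h import *
import sys
im,d,P=cloud('wrist');np.savez('wrist.npz',im=im,d=d,P=P);Q=P.reshape(-1,3);x,y,z=Q.T
s=robot.state();t=s['tool_pos'];print(t.round(4),s['eef_rot'].round(2),'F',s['force'].round(1))
k=(abs(y-t[1])<.003)&(abs(x-t[0])<.035)&(z>t[2]+.012)&(z<t[2]+.03);q=Q[k]
p=np.polyfit(q[:,0],q[:,2],1);e=np.percentile(q[:,0],[1,99]);c=e.mean()
print('fin tilt deg',np.degrees(np.arctan(p[0])).round(2),'ends',e.round(4),'ctr',c.round(4),'contact ctr',tgt(t[1],.025)[0].round(4),'to go',(c-tgt(t[1],.025)[0]).round(4),'fin top z',np.median(q[:,2]).round(4))
E
python3 tilt.py
```

```text
[0.6426 0.0311 0.0844] [-1.7999e+02 -9.0000e-02 -1.9900e+00] F [-0.1  0.1 -2.3]
fin tilt deg -1.46 ends [0.6161 0.6656] ctr 0.6408 contact ctr 0.635 to go 0.0058 fin top z 0.1047
```

{"api": "drive_tool", "payload": {"rows": [[0, 0, 0.001, 0, 0, 0, 0], [0, 0, 0.002, 0, 0, 0, 0], [-0.002, 0, 0.0023, 0, 0, 0, 0], [-0.004, 0, 0.0023, 0, 0, 0, 0], [-0.005, 0, 0.0023, 0, 0, 0, 0], [-0.005, 0, 0.0023, 0, 0, 0, 0]]}}

```text
time: 26.85
tool_pos: [0.6376, 0.0312, 0.0821]
eef_rot: [-180.0, -0.1, -2.0]
force: [1.9, 0.5, 6.6]
finger_gap: 0.008
grasp_force: 89.2
```

```bash
python3 tilt.py
```

```text
[0.6376 0.0312 0.0821] [-1.7999e+02 -1.1000e-01 -1.9900e+00] F [ 1.  -0.   6.2]
fin tilt deg -1.35 ends [0.6109 0.6607] ctr 0.6358 contact ctr 0.635 to go 0.0008 fin top z 0.1027
```

{"api": "drive_tool", "payload": {"rows": [[-0.0006, 0, 0, 0, 0, 0, 0], [-0.0012, 0, 0, 0, 0, 0, 0], [-0.0012, 0, 0, 0, 0, 0, 0]]}}

```text
time: 27.2
tool_pos: [0.6367, 0.0312, 0.0822]
eef_rot: [-180.0, -0.1, -2.0]
force: [3.2, -0.6, 5.9]
finger_gap: 0.0079
grasp_force: 89.4
```

{"api": "drive_tool", "payload": {"rows": [[0.0005, 0, 0, 0, 0, 0, 0.03], [0.0005, 0, 0, 0, 0, 0, 0.03], [0.0005, 0, 0, 0, 0, 0, 0.03], [0.0005, 0, -0.03, 0, 0, 0, 0.03], [0, 0, -0.07, 0, 0, 0, 0.03], [-0.02, 0, -0.1, 0, 0, 0, 0.03], [-0.03, 0, -0.12, 0, 0, 0, 0.03], [-0.03, 0, -0.12, 0, 0, 0, 0.03]]}}

```text
time: 28.0
tool_pos: [0.6064, 0.0327, 0.2048]
eef_rot: [-180.0, -0.3, -2.0]
force: [0.4, -0.9, 0.9]
finger_gap: 0.03
grasp_force: 0.0
```

```bash
python3 fin.py .6345 .0315 .03;python3 fin.py .6335 -.027 .03|head -1; python3 chk.py|head -12; python3 -c "
from h import *
print(to(.457,.357,.20,38))"
```

```text
fin 836 rect [624.6  31.2] 70.3 14.8 -0.4 | ctr [0.6248 0.0318] len 0.0703 thk 0.0148 yaw -0.8 ztop 0.1037
grasp row [0.0183, -0.0002, 0.1237, 0.0, -0.15, -1.2]
scene post 58 [0.5875 0.0245 0.0922]
fin 887 rect [633. -27.] 49.8 10.7 -1.8 | ctr [ 0.633 -0.027] len 0.0498 thk 0.0108 yaw -1.8 ztop 0.1037
[0.6053094  0.03194018 0.19933006] [ 1.79991754e+02  1.60593580e-01 -2.00136134e+00]
platetop (array([599.9,  31.1]), 321.2, 20.9, 88.5) 1430
step (array([630.5,  33.8]), 340.1, 79.4, 88.3)
post 755 (array([596. ,   4.9]), 69.8, 48.0, -89.9)
y -0.13 plate max x 0.6051 step min 0.6068 max 0.6648
y -0.09 plate max x 0.606 step min 0.6081 max 0.6657
y -0.01 plate max x 0.609 step min 0.6119 max 0.669
y 0.07 plate max x 0.6108 step min 0.6127 max 0.6707
y 0.11 plate max x 0.612 step min 0.6131 max 0.6716
y 0.15 plate max x 0.6134 step min 0.6145 max 0.6731
y 0.19 plate max x 0.6145 step min 0.6161 max 0.6741
[-0.1596, -0.3197, -0.0003, -0.05, 0.16, -40.0]
```

{"api": "drive_tool", "payload": {"rows": [[-0.02, -0.04, 0, 0, 0, -5, 0.04], [-0.042, -0.084, 0, 0, 0, -13, 0.04], [-0.064, -0.128, 0, 0, 0, -21, 0.04], [-0.086, -0.172, 0, 0, 0, -29, 0.04], [-0.108, -0.216, 0, 0, 0, -37, 0.04], [-0.13, -0.26, 0, 0, 0, -40, 0.04], [-0.15, -0.3, 0, 0, 0, -40, 0.04], [-0.1596, -0.3197, 0, 0, 0, -40, 0.04]]}}

```text
time: 29.05
tool_pos: [0.4539, 0.3616, 0.2001]
eef_rot: [-179.8, 0.1, 38.3]
force: [0.2, 0.9, 0.5]
finger_gap: 0.0401
grasp_force: 0.0
```

{"api": "drive_tool", "payload": {"rows": [[0, 0, 0, 0, 0, 0, 0.04], [0, 0, 0, 0, 0, 0, 0.04]]}}

```text
time: 29.25
tool_pos: [0.4573, 0.357, 0.1999]
eef_rot: [-180.0, 0.1, 38.1]
force: [1.2, -0.7, -0.1]
finger_gap: 0.0401
grasp_force: 0.0
```

```bash
python3 fin.py .457 .357
```

```text
fin 593 rect [457.4 359. ] 50.0 10.3 38.1 | ctr [0.4576 0.3589] len 0.0501 thk 0.0103 yaw 39.6 ztop 0.0739
grasp row [0.0016, -0.0026, 0.1511, 0.02, 0.1, -1.66]
scene post 60 [0.5875 0.0241 0.0914]
```

{"api": "drive_tool", "payload": {"rows": [[0.0, -0.0016, 0.04, 0, 0, -0.5, 0.04], [0.0, -0.0016, 0.09, 0, 0, -0.5, 0.04], [0.0, -0.0016, 0.13, 0, 0, -0.5, 0.04], [0.0, -0.0016, 0.147, 0, 0, -0.5, 0.04], [0.0, -0.0016, 0.151, 0, 0, -0.5, 0.04], [0.0, -0.0016, 0.151, 0, 0, -0.5, 0.04], [0.0, -0.0016, 0.151, 0, 0, -0.5, 0], [0.0, -0.0016, 0.151, 0, 0, -0.5, 0]]}}

```text
time: 30.15
tool_pos: [0.4576, 0.359, 0.0518]
eef_rot: [180.0, -0.2, 38.5]
force: [-0.1, 0.0, -0.2]
finger_gap: 0.0119
grasp_force: 0.0
```

{"api": "drive_tool", "payload": {"rows": [[0, 0, 0, 0, 0, 0, 0], [0, 0, 0, 0, 0, 0, 0], [0, 0, 0, 0, 0, 0, 0]]}}

```text
time: 30.45
tool_pos: [0.4576, 0.3591, 0.0519]
eef_rot: [180.0, -0.2, 38.5]
force: [0.9, -1.5, 7.2]
finger_gap: 0.0077
grasp_force: 89.0
```

```bash
python3 -c "
from h import *
place((.4576,.3589),38.6,.095,.031)"
```

```text
tcp now [0.4576 0.3591 0.0519] 38.49 place tcp [0.6431 0.0952] z 0.0819 yaw -1.83
hover row [-0.0187, 0.3221, -0.1199, -0.03, -0.19, 40.32]
```

{"api": "drive_tool", "payload": {"rows": [[0, 0, -0.03, 0, 0, 0, 0], [0, 0, -0.08, 0, 0, 0, 0], [0, 0, -0.12, 0, 0, 0, 0], [-0.002, 0.035, -0.12, 0, 0, 6, 0], [-0.005, 0.08, -0.12, 0, 0, 14, 0], [-0.008, 0.125, -0.12, 0, 0, 22, 0], [-0.01, 0.17, -0.12, 0, 0, 30, 0], [-0.012, 0.2, -0.12, 0, 0, 37, 0]]}}

```text
time: 31.25
tool_pos: [0.5734, 0.1904, 0.1702]
eef_rot: [179.9, -0.0, 1.0]
force: [0.1, 0.0, -1.9]
finger_gap: 0.008
grasp_force: 88.2
```

```bash
python3 -c "
from h import *
print(to(.6431,.0952,.1719,-1.8))"
```

```text
[0.068, 0.0964, -0.0015, 0.09, -0.04, 2.78]
```

{"api": "drive_tool", "payload": {"rows": [[0.025, 0.037, 0, 0, 0, 3.3, 0], [0.048, 0.072, 0, 0, 0, 3.3, 0], [0.064, 0.095, 0, 0, 0, 3.3, 0], [0.068, 0.1015, 0, 0, 0, 3.3, 0], [0.068, 0.1015, 0, 0, 0, 3.3, 0], [0.068, 0.1015, 0, 0, 0, 3.3, 0]]}}

```text
time: 31.85
tool_pos: [0.6415, 0.0967, 0.1701]
eef_rot: [-179.9, 0.0, -1.7]
force: [-0.8, 0.3, -1.6]
finger_gap: 0.0079
grasp_force: 88.2
```

```bash
python3 tilt.py;python3 -c "
from h import *
print(to(.6431,.0952,.0819,-1.8))"
```

```text
[0.6414 0.0971 0.1703] [-1.7993e+02  2.0000e-02 -1.6400e+00] F [-1.8 -0.6 -1.9]
fin tilt deg -1.51 ends [0.6164 0.6661] ctr 0.6412 contact ctr 0.637 to go 0.0042 fin top z 0.1908
[0.0018, 0.002, 0.0884, -0.07, 0.02, 0.16]
```

{"api": "drive_tool", "payload": {"rows": [[0.0015, 0.0018, 0.0, 0, 0, 0, 0], [0.0015, 0.0018, 0.03, 0, 0, 0, 0], [0.0015, 0.0018, 0.055, 0, 0, 0, 0], [0.0015, 0.0018, 0.07, 0, 0, 0, 0], [0.0015, 0.0018, 0.08, 0, 0, 0, 0], [0.0015, 0.0018, 0.085, 0, 0, 0, 0], [0.0015, 0.0018, 0.087, 0, 0, 0, 0], [0.0015, 0.0018, 0.087, 0, 0, 0, 0]]}}

```text
time: 32.7
tool_pos: [0.6442, 0.0932, 0.0839]
eef_rot: [-180.0, -0.1, -1.8]
force: [0.7, 0.2, -0.9]
finger_gap: 0.008
grasp_force: 88.2
```

{"api": "drive_tool", "payload": {"rows": [[0, 0, 0.001, 0, 0, 0, 0], [0, 0, 0.002, 0, 0, 0, 0], [-0.002, 0, 0.0023, 0, 0, 0, 0], [-0.004, 0, 0.0023, 0, 0, 0, 0], [-0.004, 0, 0.0023, 0, 0, 0, 0]]}}

```text
time: 33.2
tool_pos: [0.6404, 0.0931, 0.0819]
eef_rot: [-180.0, -0.1, -1.8]
force: [1.2, -0.5, 5.6]
finger_gap: 0.008
grasp_force: 89.2
```

```bash
python3 tilt.py
```

```text
[0.6403 0.0931 0.0819] [-1.7999e+02 -1.1000e-01 -1.8100e+00] F [ 1.2 -1.4  5.4]
fin tilt deg -1.48 ends [0.6151 0.6649] ctr 0.64 contact ctr 0.6369 to go 0.0031 fin top z 0.1027
```

{"api": "drive_tool", "payload": {"rows": [[-0.0015, 0, 0, 0, 0, 0, 0], [-0.0025, 0, 0, 0, 0, 0, 0], [-0.0033, 0, 0, 0, 0, 0, 0], [-0.0035, 0, 0, 0, 0, 0, 0], [-0.0035, 0, 0, 0, 0, 0, 0]]}}

```text
time: 33.75
tool_pos: [0.6373, 0.0932, 0.0819]
eef_rot: [-180.0, -0.2, -1.8]
force: [2.5, -0.5, 6.6]
finger_gap: 0.008
grasp_force: 89.4
```

{"api": "drive_tool", "payload": {"rows": [[0.0004, 0, 0, 0, 0, 0, 0.03], [0.0004, 0, 0, 0, 0, 0, 0.03], [0.0004, 0, 0, 0, 0, 0, 0.03], [0.0004, 0, -0.03, 0, 0, 0, 0.03], [0, 0, -0.07, 0, 0, 0, 0.03], [-0.02, 0, -0.1, 0, 0, 0, 0.03], [-0.03, 0, -0.12, 0, 0, 0, 0.03], [-0.03, 0, -0.12, 0, 0, 0, 0.03]]}}

```text
time: 34.55
tool_pos: [0.6066, 0.0952, 0.2046]
eef_rot: [-179.9, -0.3, -1.7]
force: [1.0, 0.8, 0.2]
finger_gap: 0.0297
grasp_force: 0.0
```

```bash
python3 fin.py .6369 .094 .03|head -1; python3 chk.py|head -12; python3 -c "
from h import *
print(to(.5635,.3255,.20,20.3))"
```

```text
fin 798 rect [636.5  93.8] 50.1 10.0 -1.9 | ctr [0.6366 0.0939] len 0.0501 thk 0.01 yaw -1.5 ztop 0.1039
[0.60584944 0.09388549 0.19963182] [ 1.79975360e+02  8.78125092e-02 -1.79917432e+00]
platetop (array([600.6,  30.4]), 320.9, 19.6, 88.2) 1129
step (array([630. ,  33.9]), 338.9, 80.0, 88.3)
post 848 (array([595.9,  30. ]), 119.9, 48.2, -90.0)
y -0.13 plate max x 0.6052 step min 0.6069 max 0.6648
y -0.09 plate max x 0.6062 step min 0.6078 max 0.6653
y -0.01 plate max x 0.608 step min 0.61 max 0.6687
y 0.07 plate max x 0.6107 step min 0.6124 max 0.6709
y 0.15 plate max x 0.6133 step min 0.6143 max 0.6725
y 0.19 plate max x 0.6143 step min 0.6158 max 0.674
[-0.0496, -0.2302, -0.0004, 0.01, 0.09, -22.1]
```

{"api": "drive_tool", "payload": {"rows": [[-0.009, -0.042, 0, 0, 0, -5, 0.04], [-0.018, -0.086, 0, 0, 0, -13, 0.04], [-0.028, -0.13, 0, 0, 0, -21, 0.04], [-0.037, -0.174, 0, 0, 0, -22, 0.04], [-0.046, -0.215, 0, 0, 0, -22, 0.04], [-0.0496, -0.2302, 0, 0, 0, -22, 0.04], [-0.0496, -0.2302, 0, 0, 0, -22, 0.04], [-0.0496, -0.2302, 0, 0, 0, -22, 0.04]]}}

```text
time: 35.5
tool_pos: [0.5641, 0.3247, 0.1993]
eef_rot: [179.9, 0.1, 20.2]
force: [0.4, -1.5, -0.6]
finger_gap: 0.0402
grasp_force: 0.0
```

```bash
python3 fin.py .5635 .3255
```

```text
fin 596 rect [562.9 326.9] 50.6 9.9 19.6 | ctr [0.5629 0.3272] len 0.0507 thk 0.0101 yaw 20.0 ztop 0.0738
grasp row [-0.0002, -0.0041, 0.1506, 0.08, 0.09, 0.03]
scene post 61 [0.5872 0.0262 0.0929]
```

{"api": "drive_tool", "payload": {"rows": [[0.0, -0.0022, 0.04, 0, 0, 0, 0.04], [0.0, -0.0022, 0.09, 0, 0, 0, 0.04], [0.0, -0.0022, 0.13, 0, 0, 0, 0.04], [0.0, -0.0022, 0.147, 0, 0, 0, 0.04], [0.0, -0.0022, 0.151, 0, 0, 0, 0.04], [0.0, -0.0022, 0.151, 0, 0, 0, 0.04], [0.0, -0.0022, 0.151, 0, 0, 0, 0], [0.0, -0.0022, 0.151, 0, 0, 0, 0]]}}

```text
time: 36.4
tool_pos: [0.5644, 0.3287, 0.0523]
eef_rot: [-180.0, -0.2, 20.2]
force: [0.3, -1.4, 0.4]
finger_gap: 0.0119
grasp_force: 0.4
```

{"api": "drive_tool", "payload": {"rows": [[0, 0, 0, 0, 0, 0, 0], [0, 0, 0, 0, 0, 0, 0], [0, 0, 0, 0, 0, 0, 0]]}}

```text
time: 36.7
tool_pos: [0.5644, 0.3285, 0.0521]
eef_rot: [-180.0, -0.2, 20.2]
force: [-0.1, -1.2, 6.9]
finger_gap: 0.0084
grasp_force: 88.3
```

```bash
python3 -c "
from h import *
place((.5629,.3272),20,.157,.031)"
```

```text
tcp now [0.5644 0.3285 0.0521] 20.2 place tcp [0.6467 0.1577] z 0.0821 yaw -1.52
hover row [0.0187, 0.1887, -0.12, -0.06, -0.2, 21.72]
```

{"api": "drive_tool", "payload": {"rows": [[0, 0, -0.03, 0, 0, 0, 0], [0, 0, -0.08, 0, 0, 0, 0], [0, 0, -0.12, 0, 0, 0, 0], [0.004, 0.04, -0.12, 0, 0, 6, 0], [0.008, 0.085, -0.12, 0, 0, 14, 0], [0.012, 0.13, -0.12, 0, 0, 21.7, 0], [0.016, 0.168, -0.12, 0, 0, 21.7, 0], [0.0187, 0.1887, -0.12, 0, 0, 21.7, 0]]}}

```text
time: 37.5
tool_pos: [0.6475, 0.152, 0.17]
eef_rot: [179.9, -0.1, -1.8]
force: [-0.3, -0.2, -2.8]
finger_gap: 0.0078
grasp_force: 88.4
```

{"api": "drive_tool", "payload": {"rows": [[0, 0, 0, 0, 0, 0, 0], [0, 0, 0, 0, 0, 0, 0], [0, 0, 0, 0, 0, 0, 0]]}}

```text
time: 37.8
tool_pos: [0.645, 0.1592, 0.17]
eef_rot: [-179.9, 0.0, -1.4]
force: [-0.0, 0.6, -0.7]
finger_gap: 0.0081
grasp_force: 88.4
```

```bash
python3 tilt.py;python3 -c "
from h import *
print(to(.6467,.1577,.0821,-1.6))"
```

```text
[0.645  0.1593 0.17  ] [-1.7994e+02  1.0000e-02 -1.3400e+00] F [-0.3 -0.3 -1.6]
fin tilt deg -1.62 ends [0.6188 0.6683] ctr 0.6436 contact ctr 0.6389 to go 0.0047 fin top z 0.1906
[0.0017, 0.0017, 0.0879, -0.06, 0.01, 0.26]
```

{"api": "drive_tool", "payload": {"rows": [[0.001, 0.0018, 0.0, 0, 0, 0.2, 0], [0.001, 0.0018, 0.03, 0, 0, 0.2, 0], [0.001, 0.0018, 0.055, 0, 0, 0.2, 0], [0.001, 0.0018, 0.07, 0, 0, 0.2, 0], [0.001, 0.0018, 0.08, 0, 0, 0.2, 0], [0.001, 0.0018, 0.085, 0, 0, 0.2, 0], [0.001, 0.0018, 0.087, 0, 0, 0.2, 0], [0.001, 0.0018, 0.087, 0, 0, 0.2, 0]]}}

```text
time: 38.65
tool_pos: [0.6472, 0.1557, 0.0836]
eef_rot: [-180.0, -0.1, -1.7]
force: [0.4, 0.3, -1.8]
finger_gap: 0.0081
grasp_force: 88.5
```

{"api": "drive_tool", "payload": {"rows": [[0, 0, 0.001, 0, 0, 0, 0], [0, 0, 0.002, 0, 0, 0, 0], [-0.002, 0, 0.0023, 0, 0, 0, 0], [-0.004, 0, 0.0023, 0, 0, 0, 0], [-0.004, 0, 0.0023, 0, 0, 0, 0]]}}

```text
time: 39.15
tool_pos: [0.644, 0.1556, 0.0821]
eef_rot: [-180.0, -0.2, -1.7]
force: [3.6, -0.4, 5.9]
finger_gap: 0.0079
grasp_force: 89.6
```

```bash
python3 tilt.py
```

```text
[0.644  0.1556 0.0821] [-179.96   -0.19   -1.72] F [ 2.6 -0.5  7.1]
fin tilt deg -1.44 ends [0.6174 0.6672] ctr 0.6423 contact ctr 0.6388 to go 0.0035 fin top z 0.1027
```

{"api": "drive_tool", "payload": {"rows": [[-0.0015, 0, 0, 0, 0, 0, 0], [-0.0025, 0, 0, 0, 0, 0, 0], [-0.0033, 0, 0, 0, 0, 0, 0], [-0.0038, 0, 0, 0, 0, 0, 0], [-0.0038, 0, 0, 0, 0, 0, 0]]}}

```text
time: 39.7
tool_pos: [0.6403, 0.1556, 0.0821]
eef_rot: [-180.0, -0.2, -1.7]
force: [3.3, -1.6, 6.2]
finger_gap: 0.0081
grasp_force: 89.6
```

{"api": "drive_tool", "payload": {"rows": [[0.0004, 0, 0, 0, 0, 0, 0.03], [0.0004, 0, 0, 0, 0, 0, 0.03], [0.0004, 0, 0, 0, 0, 0, 0.03], [0.0004, 0, -0.03, 0, 0, 0, 0.03], [0, 0, -0.07, 0, 0, 0, 0.03], [-0.02, 0, -0.1, 0, 0, 0, 0.03], [-0.03, 0, -0.12, 0, 0, 0, 0.03], [-0.03, 0, -0.12, 0, 0, 0, 0.03]]}}

```text
time: 40.5
tool_pos: [0.6093, 0.1579, 0.2044]
eef_rot: [-179.9, -0.3, -1.6]
force: [-0.0, 0.6, 0.6]
finger_gap: 0.0301
grasp_force: 0.0
```

```bash
python3 fin.py .6388 .156 .03|head -1; python3 chk.py|head -12; python3 -c "
from h import *
print(to(.4737,-.1312,.20,-17.2))"
```

```text
fin 769 rect [638.3 155.9] 50.3 9.9 -1.8 | ctr [0.6384 0.1561] len 0.0503 thk 0.0101 yaw -2.2 ztop 0.1038
[0.60869333 0.15617595 0.1993516 ] [ 1.79966328e+02  7.96836515e-02 -1.70131189e+00]
platetop (array([591.4,  39.5]), 303.8, 38.1, 88.0) 528
step (array([630.1,  38.4]), 329.8, 80.1, 88.3)
post 872 (array([596. ,  29.8]), 119.8, 47.9, -89.3)
y -0.09 plate max x 0.6056 step min 0.6075 max 0.6659
y -0.01 plate max x 0.6083 step min 0.6577 max 0.6688
y 0.11 plate max x 0.611 step min 0.6283 max 0.6722
y 0.19 plate max x 0.6142 step min 0.6163 max 0.6744
[-0.1264, 0.2913, -0.0003, 0.04, 0.07, 15.5]
```

{"api": "drive_tool", "payload": {"rows": [[-0.017, 0.038, 0, 0, 0, 4, 0.04], [-0.035, 0.08, 0, 0, 0, 12, 0.04], [-0.053, 0.122, 0, 0, 0, 15.5, 0.04], [-0.071, 0.164, 0, 0, 0, 15.5, 0.04], [-0.089, 0.206, 0, 0, 0, 15.5, 0.04], [-0.107, 0.247, 0, 0, 0, 15.5, 0.04], [-0.122, 0.28, 0, 0, 0, 15.5, 0.04], [-0.1264, 0.2913, 0, 0, 0, 15.5, 0.04]]}}

```text
time: 41.45
tool_pos: [0.4714, -0.1355, 0.1989]
eef_rot: [179.9, 0.2, -17.6]
force: [0.1, 0.7, -0.1]
finger_gap: 0.0401
grasp_force: 0.0
```

{"api": "drive_tool", "payload": {"rows": [[0, 0, 0, 0, 0, 0, 0.04], [0, 0, 0, 0, 0, 0, 0.04]]}}

```text
time: 41.65
tool_pos: [0.4744, -0.1296, 0.1997]
eef_rot: [-180.0, 0.1, -17.1]
force: [0.3, -0.5, 0.4]
finger_gap: 0.0396
grasp_force: 0.0
```

```bash
python3 fin.py .4737 -.1312
```

```text
fin 591 rect [ 472.3 -129.6] 49.8 9.4 -17.1 | ctr [ 0.4723 -0.1296] len 0.0498 thk 0.0094 yaw -17.0 ztop 0.0738
grasp row [-0.0019, 0.0013, 0.1509, -0.05, 0.06, -0.05]
scene post 62 [0.5872 0.0265 0.0922]
```

{"api": "drive_tool", "payload": {"rows": [[-0.0018, 0, 0.04, 0, 0, 0, 0.04], [-0.0018, 0, 0.09, 0, 0, 0, 0.04], [-0.0018, 0, 0.13, 0, 0, 0, 0.04], [-0.0018, 0, 0.147, 0, 0, 0, 0.04], [-0.0018, 0, 0.151, 0, 0, 0, 0.04], [-0.0018, 0, 0.151, 0, 0, 0, 0.04], [-0.0018, 0, 0.151, 0, 0, 0, 0], [-0.0018, 0, 0.151, 0, 0, 0, 0]]}}

```text
time: 42.55
tool_pos: [0.4736, -0.1304, 0.051]
eef_rot: [-180.0, -0.2, -17.2]
force: [-0.6, 0.3, -0.4]
finger_gap: 0.0117
grasp_force: 0.0
```

{"api": "drive_tool", "payload": {"rows": [[0, 0, 0, 0, 0, 0, 0], [0, 0, 0, 0, 0, 0, 0], [0, 0, 0, 0, 0, 0, 0]]}}

```text
time: 42.85
tool_pos: [0.4737, -0.1305, 0.0511]
eef_rot: [-180.0, -0.2, -17.2]
force: [-0.3, 0.3, 6.4]
finger_gap: 0.0081
grasp_force: 88.9
```

```bash
python3 -c "
from h import *
place((.4723,-.1296),-17.1,-.091,.031)"
```

```text
tcp now [ 0.4737 -0.1305  0.0511] -17.19 place tcp [ 0.6389 -0.0915] z 0.0811 yaw -1.81
hover row [0.1467, -0.0861, -0.1195, 0.01, -0.19, -15.38]
```

{"api": "drive_tool", "payload": {"rows": [[0, 0, -0.03, 0, 0, 0, 0], [0, 0, -0.08, 0, 0, 0, 0], [0, 0, -0.12, 0, 0, 0, 0], [0.035, -0.02, -0.12, 0, 0, -5, 0], [0.075, -0.044, -0.12, 0, 0, -12, 0], [0.11, -0.065, -0.12, 0, 0, -15.4, 0], [0.137, -0.08, -0.12, 0, 0, -15.4, 0], [0.1467, -0.0861, -0.12, 0, 0, -15.4, 0]]}}

```text
time: 43.65
tool_pos: [0.64, -0.0899, 0.169]
eef_rot: [-179.9, -0.0, -1.7]
force: [0.0, -0.2, -1.9]
finger_gap: 0.008
grasp_force: 88.1
```

{"api": "drive_tool", "payload": {"rows": [[0, 0, 0, 0, 0, 0, 0], [0, 0, 0, 0, 0, 0, 0], [0, 0, 0, 0, 0, 0, 0]]}}

```text
time: 43.95
tool_pos: [0.6371, -0.0922, 0.1697]
eef_rot: [180.0, 0.0, -1.8]
force: [-0.5, -0.1, -2.5]
finger_gap: 0.0081
grasp_force: 88.1
```

```bash
python3 tilt.py;python3 -c "
from h import *
print(to(.6389,-.0915,.0811,-1.8))"
```

```text
[ 0.6371 -0.0922  0.1699] [179.97  -0.    -1.85] F [ 0.6 -0.  -1.6]
fin tilt deg -1.89 ends [0.6113 0.6608] ctr 0.636 contact ctr 0.6313 to go 0.0047 fin top z 0.1911
[0.0017, -0.0008, 0.0888, 0.03, -0.0, -0.05]
```

{"api": "drive_tool", "payload": {"rows": [[0.001, -0.0005, 0.0, 0, 0, 0, 0], [0.001, -0.0005, 0.03, 0, 0, 0, 0], [0.001, -0.0005, 0.055, 0, 0, 0, 0], [0.001, -0.0005, 0.07, 0, 0, 0, 0], [0.001, -0.0005, 0.08, 0, 0, 0, 0], [0.001, -0.0005, 0.085, 0, 0, 0, 0], [0.001, -0.0005, 0.087, 0, 0, 0, 0], [0.001, -0.0005, 0.087, 0, 0, 0, 0]]}}

```text
time: 44.8
tool_pos: [0.6394, -0.091, 0.0832]
eef_rot: [180.0, -0.1, -1.8]
force: [-0.9, -0.2, -1.6]
finger_gap: 0.0081
grasp_force: 88.1
```

{"api": "drive_tool", "payload": {"rows": [[0, 0, 0.001, 0, 0, 0, 0], [0, 0, 0.002, 0, 0, 0, 0], [-0.002, 0, 0.0028, 0, 0, 0, 0], [-0.004, 0, 0.0028, 0, 0, 0, 0], [-0.004, 0, 0.0028, 0, 0, 0, 0]]}}

```text
time: 45.3
tool_pos: [0.6361, -0.091, 0.0812]
eef_rot: [180.0, -0.2, -1.8]
force: [1.6, -0.5, 5.0]
finger_gap: 0.008
grasp_force: 89.1
```

```bash
python3 tilt.py
```

```text
[ 0.6361 -0.091   0.0812] [179.99  -0.19  -1.8 ] F [1.8 0.8 6.3]
fin tilt deg -1.71 ends [0.6102 0.6598] ctr 0.635 contact ctr 0.6314 to go 0.0036 fin top z 0.1026
```

{"api": "drive_tool", "payload": {"rows": [[-0.0015, 0, 0, 0, 0, 0, 0], [-0.0025, 0, 0, 0, 0, 0, 0], [-0.0033, 0, 0, 0, 0, 0, 0], [-0.0039, 0, 0, 0, 0, 0, 0], [-0.0039, 0, 0, 0, 0, 0, 0]]}}

```text
time: 45.85
tool_pos: [0.6323, -0.0909, 0.0812]
eef_rot: [180.0, -0.2, -1.8]
force: [2.7, -0.1, 6.5]
finger_gap: 0.0078
grasp_force: 89.4
```

{"api": "drive_tool", "payload": {"rows": [[0.0004, 0, 0, 0, 0, 0, 0.03], [0.0004, 0, 0, 0, 0, 0, 0.03], [0.0004, 0, 0, 0, 0, 0, 0.03], [0.0004, 0, -0.03, 0, 0, 0, 0.03], [0, 0, -0.07, 0, 0, 0, 0.03], [-0.02, -0.03, -0.11, 0, 0, 0, 0.03], [-0.04, -0.07, -0.15, 0, 0, 0, 0.03], [-0.055, -0.115, -0.16, 0, 0, 0, 0.04]]}}

```text
time: 46.65
tool_pos: [0.5832, 0.0152, 0.2396]
eef_rot: [180.0, -0.2, -2.0]
force: [0.7, -0.2, -0.5]
finger_gap: 0.04
grasp_force: 0.0
```

{"api": "drive_tool", "payload": {"rows": [[0, -0.008, 0, 0, 0, 0, 0.04], [0, -0.008, 0, 0, 0, 0, 0.04], [0, -0.008, 0, 0, 0, 0, 0.04]]}}

```text
time: 46.95
tool_pos: [0.5828, 0.023, 0.2354]
eef_rot: [179.9, 0.1, -1.8]
force: [0.5, -0.7, -0.8]
finger_gap: 0.0401
grasp_force: 0.0
```

```bash
python3 - <<'E'
import sys
from h import *
from fin import fin
im,d,P=cloud('wrist');np.savez('wrist.npz',im=im,d=d,P=P);cv2.imwrite('pics/w8.png',im);print(robot.state()['tool_pos'],robot.state()['eef_rot'])
sys.argv=['x','0','0','.03']
Q=P.reshape(-1,3);x,y,z=Q.T
for s in(-.091,-.027,.032,.094,.156):
    R_=P.copy();R_[P[...,0]<.6]=np.nan
    try: fin(R_,im,.635,s); print('   contact',tgt(s,.025))
    except Exception as e: print(s,e)
i=im.reshape(-1,3).astype(float)
m=(z>.094)&(z<.106)&(x>.56)&(x<.598)&(abs(y-.032)<.02)&(i[:,2]>1.3*i[:,0]);print('post',rect(Q[m]))
from chk import edges;edges(P,im)
E
```

```text
[0.58284562 0.02221549 0.23511446] [ 1.79942778e+02  1.13257741e-01 -1.92025956e+00]
fin 757 rect [630.9 -90.2] 49.7 11.6 -1.7 | ctr [ 0.6312 -0.0901] len 0.0497 thk 0.0116 yaw -1.4 ztop 0.1039
   contact [ 0.63137 -0.091  ]
fin 704 rect [632.4 -27. ] 49.6 10.6 -1.9 | ctr [ 0.6324 -0.027 ] len 0.0496 thk 0.0107 yaw -2.1 ztop 0.1039
   contact [ 0.63329 -0.027  ]
fin 653 rect [634.6  31.7] 50.3 9.9 -2.7 | ctr [0.6347 0.0318] len 0.0503 thk 0.0099 yaw -2.4 ztop 0.1037
   contact [0.63506 0.032  ]
fin 711 rect [636.5  93.5] 49.5 11.0 -2.3 | ctr [0.6365 0.0934] len 0.0495 thk 0.0111 yaw -2.6 ztop 0.1038
   contact [0.63692 0.094  ]
fin 770 rect [638.1 155.6] 48.6 11.4 -2.2 | ctr [0.6382 0.1557] len 0.0487 thk 0.0117 yaw -1.6 ztop 0.1037
   contact [0.63878 0.156  ]
post (array([581.9,  31.7]), 19.6, 15.3, -2.2)
platetop (array([599.8,  31.9]), 319.8, 20.0, 88.4) 661
step (array([630.6,  33.6]), 339.2, 78.7, 88.2)
post 655 (array([595.9,  30. ]), 120.0, 47.9, -90.0)
y -0.13 plate max x 0.6053 step min 0.6063 max 0.6641
y -0.09 plate max x 0.6021 step min 0.6573 max 0.666
y -0.05 plate max x 0.6056 step min 0.6582 max 0.6669
y -0.01 plate max x 0.6071 step min 0.6116 max 0.6681
y 0.03 plate max x 0.6044 step min 0.591 max 0.6693
y 0.07 plate max x 0.6102 step min 0.6123 max 0.6707
y 0.15 plate max x 0.6093 step min 0.6652 max 0.6731
```

View pics/w8.png

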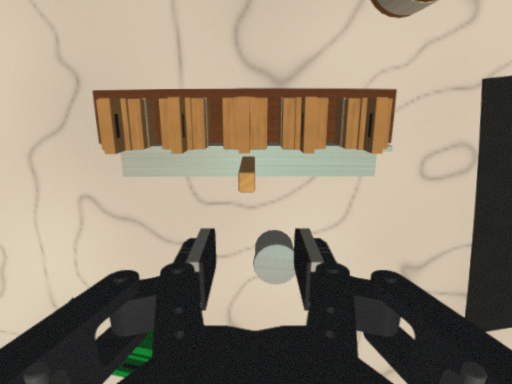

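Wrist view: all five boxes stand in line along the plate (y≈150 px), and the post at (247,175) is free. Now the straightedge can come away.

```bash
python3 -c "
from h import *
print(to(.583,.0317,.064,-1.8),robot.state()['dq'].round(2))"
```

```text
[0.0002, -0.0097, 0.1711, 0.06, 0.11, -0.12] [ 0.49  0.39  0.3  -0.1  -0.18  0.06 -0.04]
```

{"api": "drive_tool", "payload": {"rows": [[0, -0.0097, 0.0, 0, 0, 0, 0.04], [0, -0.0097, 0.04, 0, 0, 0, 0.04], [0, -0.0097, 0.085, 0, 0, 0, 0.04], [0, -0.0097, 0.13, 0, 0, 0, 0.04], [0, -0.0097, 0.155, 0, 0, 0, 0.04], [0, -0.0097, 0.168, 0, 0, 0, 0.04], [0, -0.0097, 0.17, 0, 0, 0, 0.04], [0, -0.0097, 0.17, 0, 0, 0, 0.04]]}}

```text
time: 47.8
tool_pos: [0.5841, 0.0339, 0.0671]
eef_rot: [-180.0, -0.1, -1.8]
force: [0.2, 0.2, 0.9]
finger_gap: 0.0401
grasp_force: 0.0
```

{"api": "drive_tool", "payload": {"rows": [[0, 0, 0, 0, 0, 0, 0.03], [0, 0, 0, 0, 0, 0, 0.02], [0, 0, 0, 0, 0, 0, 0.01], [0, 0, 0, 0, 0, 0, 0], [0, 0, 0, 0, 0, 0, 0], [0, 0, 0, 0, 0, 0, 0]], "squeeze": 60}}

```text
time: 48.4
tool_pos: [0.5846, 0.0331, 0.0682]
eef_rot: [180.0, -0.2, -1.8]
force: [-1.0, -2.9, 6.1]
finger_gap: 0.015
grasp_force: 60.1
```

```bash
python3 s.py
```

```text
{'tool_pos': [0.5846, 0.0331, 0.0682], 'eef_rot': [179.9584, -0.1807, -1.8448], 'force': [-1.0375, -2.9084, 6.1046], 'torque': [-0.5092, 0.1976, 0.0862]}
```

{"api": "drive_tool", "payload": {"rows": [[0, 0, -0.001, 0, 0, 0, 0], [-0.003, 0, -0.001, 0, 0, 0, 0], [-0.01, 0, -0.001, 0, 0, 0, 0], [-0.022, 0, -0.001, 0, 0, 0, 0], [-0.035, 0, -0.003, 0, 0, 0, 0], [-0.04, 0, -0.01, 0, 0, 0, 0], [-0.04, 0, -0.04, 0, 0, 0, 0], [-0.04, 0, -0.07, 0, 0, 0, 0]]}}

```text
time: 49.2
tool_pos: [0.5414, 0.0354, 0.1358]
eef_rot: [180.0, 0.3, -1.8]
force: [1.0, -0.6, -6.4]
finger_gap: 0.0153
grasp_force: 59.4
```

{"api": "drive_tool", "payload": {"rows": [[0, 0, -0.04, 0, 0, 0, 0], [0, 0, -0.06, 0, 0, 0, 0], [0, 0, -0.06, 0, 0, 0, 0], [0, 0, -0.06, 0, 0, 0, 0]]}}

```text
time: 49.6
tool_pos: [0.5426, 0.0353, 0.1951]
eef_rot: [180.0, 0.1, -1.8]
force: [-0.4, -0.3, -6.5]
finger_gap: 0.0149
grasp_force: 59.6
```

```bash
python3 - <<'E'
import sys
from h import *
from fin import fin
im,d,P=cloud('wrist');np.savez('wrist.npz',im=im,d=d,P=P);s=robot.state();print(s['tool_pos'],s['eef_rot'],s['joint_pos'].round(1))
sys.argv=['x','0','0','.03']
for s in(-.091,-.027,.032,.094,.156):
    R_=P.copy();R_[P[...,0]<.6]=np.nan
    fin(R_,im,.635,s)
Q=P.reshape(-1,3);x,y,z=Q.T;t=robot.state()['tool_pos'];i=im.reshape(-1,3).astype(float)
m=(abs(z-(t[2]-.02))<.007)&(abs(x-t[0]-.026)<.03)&(i[:,2]<1.3*i[:,0]);print('held plate',rect(Q[m]),m.sum())
# final TCP target: fence centre->mat centre (.494,-.325); fence y along mat
E
```

```text
[0.54203555 0.03508422 0.19421228] [179.98465062   0.20431734  -1.78410937] [   9.9   14.5  -20.2   93.8    5.2   72.8 -103.1]
fin 1232 rect [630.7 -90. ] 50.1 11.8 -2.5 | ctr [ 0.6306 -0.0899] len 0.0502 thk 0.0119 yaw -1.7 ztop 0.1039
fin 1117 rect [632.5 -26.9] 50.0 10.8 -2.6 | ctr [ 0.6325 -0.0267] len 0.0499 thk 0.011 yaw -2.0 ztop 0.1039
fin 975 rect [634.8  32. ] 49.8 10.4 -2.0 | ctr [0.6347 0.0321] len 0.0498 thk 0.0104 yaw -2.4 ztop 0.1038
fin 1116 rect [636.4  93.6] 50.1 10.9 -0.8 | ctr [0.6362 0.0935] len 0.05 thk 0.0112 yaw -1.6 ztop 0.1038
fin 1219 rect [638.4 155.7] 50.0 11.8 -1.9 | ctr [0.6383 0.1556] len 0.05 thk 0.0118 yaw -1.8 ztop 0.1037
held plate (array([558.7,  35.6]), 307.0, 20.6, 88.3) 6887
```

{"api": "drive_tool", "payload": {"rows": [[-0.002, 0.02, 0, 0, 0, -4, 0], [-0.005, 0.05, 0, 0, 0, -12, 0], [-0.009, 0.09, 0, 0, 0, -20, 0], [-0.013, 0.13, 0, 0, 0, -28, 0], [-0.017, 0.17, 0, 0, 0, -36, 0], [-0.021, 0.21, 0, 0, 0, -44, 0], [-0.025, 0.24, 0, 0, 0, -52, 0], [-0.025, 0.25, 0, 0, 0, -60, 0]]}}

```text
time: 50.45
tool_pos: [0.5075, -0.2187, 0.1934]
eef_rot: [-179.8, 0.2, 58.2]
force: [0.2, -0.5, -6.5]
finger_gap: 0.0149
grasp_force: 59.5
```

{"api": "drive_tool", "payload": {"rows": [[0, 0, 0, 0, 0, -8, 0], [0, 0, 0, 0, 0, -16, 0], [0, 0, 0, 0, 0, -24, 0], [0, 0, 0, 0, 0, -32, 0], [0, 0, 0, 0, 0, -37.5, 0], [0, 0, 0, 0, 0, -37.5, 0], [0, 0, 0, 0, 0, -37.5, 0]]}}

```text
time: 51.15
tool_pos: [0.5098, -0.2136, 0.1946]
eef_rot: [-179.9, -0.1, 95.5]
force: [-0.1, -0.3, -6.1]
finger_gap: 0.0151
grasp_force: 59.5
```

```bash
python3 -c "
from h import *
print(to(.493,-.328,.19,95.7),robot.state()['tool_pos'],robot.state()['eef_rot'])"
```

```text
[-0.1122, -0.0277, 0.0045, -0.14, -0.1, -0.17] [ 0.50976193 -0.21364209  0.19463994] [-1.79863482e+02 -9.49083836e-02  9.55329408e+01]
```

{"api": "drive_tool", "payload": {"rows": [[-0.035, -0.009, 0, 0, 0, 0, 0], [-0.075, -0.018, 0, 0, 0, 0, 0], [-0.1, -0.025, 0, 0, 0, 0, 0], [-0.1122, -0.0277, 0, 0, 0, 0, 0], [-0.1122, -0.0277, 0, 0, 0, 0, 0], [-0.1122, -0.0277, 0, 0, 0, 0, 0]]}}

```text
time: 51.75
tool_pos: [0.4945, -0.3269, 0.1957]
eef_rot: [-180.0, -0.1, 95.7]
force: [1.3, 1.2, -6.2]
finger_gap: 0.0148
grasp_force: 59.4
```

```bash
python3 - <<'E'
from h import *
im,d,P=cloud('wrist');s=robot.state();t=s['tool_pos'];print(t,s['eef_rot'])
cv2.imwrite('pics/w9.png',im)
Q=P.reshape(-1,3);x,y,z=Q.T;i=im.reshape(-1,3).astype(float)
m=(i.max(1)<60)&(z<.006)&(z>-.003)&(y>-.47)&(y<-.2)&(x>.27)&(x<.72)
mm=cv2.morphologyEx(m.reshape(im.shape[:2]).astype(np.uint8),cv2.MORPH_OPEN,np.ones((5,5)))>0
print('mat visible',mm.sum(),rect(Q[mm.ravel()]))
m=(abs(z-(t[2]-.02))<.006)&(i[:,2]<1.3*i[:,0])&(abs(y-t[1]-.025)<.03);print('held plate',rect(Q[m]),m.sum())
print(to(.493,-.328,.0712,95.7))
E
```

```text
[ 0.49482275 -0.32630648  0.19594186] [ 1.79994982e+02 -9.09961802e-02  9.57847826e+01]
mat visible 13886 (array([ 491.7, -299.7]), 377.2, 47.1, 5.8)
held plate (array([ 493.3, -309.7]), 305.1, 20.4, 5.7) 6825
[-0.0017, -0.002, 0.1247, 0.0, -0.09, 0.08]
```

View pics/w9.png

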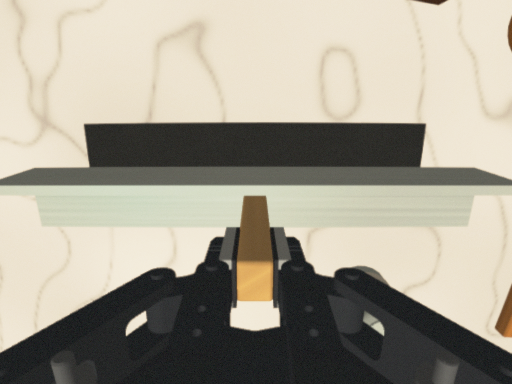

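Wrist view: the held straightedge is parallel to the mat (85–425, 125–167) and centred along it. Now lowering.

{"api": "drive_tool", "payload": {"rows": [[-0.0017, -0.002, 0.04, 0, 0, 0, 0], [-0.0017, -0.002, 0.08, 0, 0, 0, 0], [-0.0017, -0.002, 0.105, 0, 0, 0, 0], [-0.0017, -0.002, 0.116, 0, 0, 0, 0], [-0.0017, -0.002, 0.121, 0, 0, 0, 0], [-0.0017, -0.002, 0.123, 0, 0, 0, 0], [-0.0017, -0.002, 0.1245, 0, 0, 0, 0], [-0.0017, -0.002, 0.1245, 0, 0, 0, 0]]}}

```text
time: 52.6
tool_pos: [0.4931, -0.3305, 0.073]
eef_rot: [179.9, 0.1, 95.7]
force: [0.8, 0.3, -6.0]
finger_gap: 0.0151
grasp_force: 59.4
```

{"api": "drive_tool", "payload": {"rows": [[0, 0, 0.0008, 0, 0, 0, 0], [0, 0, 0.0008, 0, 0, 0, 0], [0, 0, 0.0008, 0, 0, 0, 0]]}}

```text
time: 52.9
tool_pos: [0.4926, -0.3304, 0.0715]
eef_rot: [180.0, 0.0, 95.7]
force: [-0.7, 0.9, -3.3]
finger_gap: 0.0151
grasp_force: 59.8
```

{"api": "drive_tool", "payload": {"rows": [[0, 0, 0.0008, 0, 0, 0, 0], [0, 0, 0.0008, 0, 0, 0, 0], [0, 0, 0.0008, 0, 0, 0, 0.04], [0, 0, 0.0008, 0, 0, 0, 0.04], [0, 0, 0.0008, 0, 0, 0, 0.04], [0, 0, 0.0008, 0, 0, 0, 0.04]]}}

```text
time: 53.5
tool_pos: [0.4926, -0.3303, 0.0703]
eef_rot: [180.0, 0.0, 95.7]
force: [0.1, 0.3, 0.7]
finger_gap: 0.0401
grasp_force: 0.0
```

{"api": "drive_tool", "payload": {"rows": [[0, 0, -0.03, 0, 0, 0, 0.04], [0, 0, -0.08, 0, 0, 0, 0.04], [0, 0, -0.13, 0, 0, 0, 0.04], [0, 0, -0.18, 0, 0, 0, 0.04], [-0.02, 0, -0.2, 0, 0, 0, 0.04], [-0.04, 0, -0.2, 0, 0, 0, 0.04], [-0.04, 0, -0.2, 0, 0, 0, 0.04]]}}

```text
time: 54.2
tool_pos: [0.4956, -0.3732, 0.2706]
eef_rot: [180.0, 0.1, 95.5]
force: [-0.7, -0.2, -1.1]
finger_gap: 0.0405
grasp_force: 0.0
```

```bash
python3 - <<'E'
import sys
from h import *
from fin import fin
im,d,P=cloud('wrist');print(robot.state()['tool_pos'])
fence_mat(im,P)
Q=P.reshape(-1,3);x,y,z=Q.T;i=im.reshape(-1,3).astype(float)
m=(z>.045)&(z<.056)&(abs(y+.3)<.05)&(x>.3)&(x<.7)&(i[:,2]<1.3*i[:,0]);print('plate',rect(Q[m]))
m=(z>.0065)&(z<.0125)&(abs(y+.33)<.05)&(x>.3)&(x<.7);print('foot',rect(Q[m]))
a=cv2.resize(im,(400,300));im,d,P=cloud('scene')
sys.argv=['x','0','0','.03']
for s in(-.091,-.027,.032,.094,.156): fin(P,im,.635,s)
b=cv2.resize(im[110:320,110:390],(400,300),interpolation=cv2.INTER_CUBIC)
im,d,P=cloud('side');c=cv2.resize(im[90:330,140:460],(400,300),interpolation=cv2.INTER_CUBIC)
for s in(-.091,-.027,.032,.094,.156): fin(P,im,.635,s)
cv2.imwrite('pics/end.png',np.vstack([np.hstack([a,b]),np.hstack([c,c*0])]))
E
```

```text
[ 0.4958525  -0.37121671  0.26978052]
posttop 287 (array([ 461.2, -376.8]), 18.8, 16.1, -83.3) [ 0.4615 -0.376   0.1022]
plate 1688 (array([ 479.8, -415.2]), 349.0, 135.9, 6.1)
line yaw -4.247359524455846
mat 15699 (array([ 493.8, -323.5]), 376.2, 95.4, 5.5)
plate (array([ 538.5, -344. ]), 158.6, 6.3, 6.3)
foot (array([ 461. , -370.3]), 320.9, 44.1, 5.8)
fin 56 rect [630.6 -91.4] 51.7 15.9 -1.8 | ctr [ 0.6306 -0.092 ] len 0.0519 thk 0.0161 yaw 1.3 ztop 0.1058
fin 56 rect [631.5 -28.4] 48.9 16.5 3.0 | ctr [ 0.6318 -0.0286] len 0.0492 thk 0.0173 yaw -1.6 ztop 0.1054
fin 50 rect [633.3  31.3] 51.3 17.7 -2.8 | ctr [0.6331 0.0313] len 0.0509 thk 0.019 yaw -0.6 ztop 0.1053
fin 47 rect [636.4  94.2] 46.6 19.4 -6.8 | ctr [0.6362 0.0934] len 0.0468 thk 0.0202 yaw -0.2 ztop 0.1061
fin 46 rect [638.  152.6] 50.4 19.2 -2.6 | ctr [0.638  0.1524] len 0.0506 thk 0.0195 yaw -4.8 ztop 0.1061
fin 60 rect [630.4 -90.9] 48.0 15.4 -4.0 | ctr [ 0.6305 -0.0908] len 0.0481 thk 0.0159 yaw -3.1 ztop 0.1065
fin 69 rect [633.6 -27.6] 53.9 17.4 1.8 | ctr [ 0.6335 -0.0277] len 0.0539 thk 0.0183 yaw -0.2 ztop 0.1068
fin 69 rect [634.4  28.4] 51.0 18.6 0.1 | ctr [0.6344 0.0299] len 0.051 thk 0.019 yaw -2.6 ztop 0.1058
fin 77 rect [636.4  92.3] 54.4 17.0 -5.9 | ctr [0.6362 0.0926] len 0.0537 thk 0.0172 yaw -2.1 ztop 0.1068
fin 78 rect [639.  154.2] 50.4 17.1 2.9 | ctr [0.6386 0.155 ] len 0.0506 thk 0.0176 yaw -2.4 ztop 0.107
```

View pics/end.png

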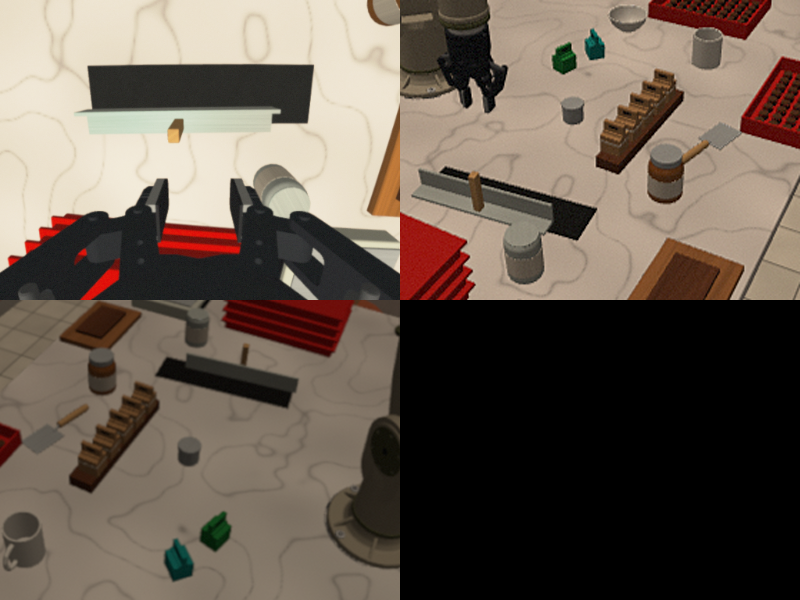

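The last pictures show the boxes in line, with the tin, mug and jar in place. The straightedge, though, has been knocked about 5 cm off the mat (post now at (0.461, -0.376)), so I'll pick it up and lay it back.

```bash
python3 -c "
from h import *
print(to(.4612,-.375,.069,95.8),robot.state()['tool_pos'],robot.state()['eef_rot'])"
```

```text
[-0.0027, -0.0354, 0.2004, -0.04, -0.09, -0.06] [ 0.49633036 -0.36910422  0.26942113] [-1.79964875e+02 -8.71371624e-02  9.57403521e+01]
```

{"api": "drive_tool", "payload": {"rows": [[-0.002, -0.02, 0.0, 0, 0, 0, 0.045], [-0.0025, -0.035, 0.03, 0, 0, 0, 0.045], [-0.0027, -0.0354, 0.07, 0, 0, 0, 0.045], [-0.0027, -0.0354, 0.115, 0, 0, 0, 0.045], [-0.0027, -0.0354, 0.155, 0, 0, 0, 0.045], [-0.0027, -0.0354, 0.185, 0, 0, 0, 0.045], [-0.0027, -0.0354, 0.198, 0, 0, 0, 0.045], [-0.0027, -0.0354, 0.2, 0, 0, 0, 0.045]]}}

```text
time: 55.15
tool_pos: [0.4607, -0.3747, 0.0686]
eef_rot: [-179.9, -0.2, 95.8]
force: [-1.1, -0.7, 0.6]
finger_gap: 0.0454
grasp_force: 0.0
```

{"api": "drive_tool", "payload": {"rows": [[0, 0, 0, 0, 0, 0, 0.045], [0, 0, 0, 0, 0, 0, 0], [0, 0, 0, 0, 0, 0, 0], [0, 0, 0, 0, 0, 0, 0], [0, 0, 0, 0, 0, 0, 0]]}}

```text
time: 55.65
tool_pos: [0.4623, -0.3772, 0.0721]
eef_rot: [179.9, 0.1, 95.7]
force: [-0.3, -1.0, 7.0]
finger_gap: 0.015
grasp_force: 60.1
```

{"api": "drive_tool", "payload": {"rows": [[0, 0, -0.02, 0, 0, 0, 0], [0, 0, -0.05, 0, 0, 0, 0], [0, 0, -0.06, 0, 0, 0, 0], [0, 0, -0.06, 0, 0, 0, 0], [0, 0, -0.06, 0, 0, 0, 0]]}}

```text
time: 56.15
tool_pos: [0.4607, -0.3758, 0.1288]
eef_rot: [-179.9, -0.1, 95.7]
force: [0.2, 0.4, -7.2]
finger_gap: 0.0156
grasp_force: 59.4
```

```bash
python3 - <<'E'
from h import *
im,d,P=cloud('wrist');s=robot.state();t=s['tool_pos'];print(t,s['eef_rot'],s['force'])
Q=P.reshape(-1,3);x,y,z=Q.T;i=im.reshape(-1,3).astype(float)
m=(abs(z-(t[2]-.02))<.006)&(i[:,2]<1.3*i[:,0])&(abs(y-t[1]-.025)<.03);print('held plate',rect(Q[m]),m.sum())
print(to(.493,-.329,t[2],95.7))
E
```

```text
[ 0.46038277 -0.37558444  0.12831108] [-1.79877614e+02 -1.16405969e-01  9.57072108e+01] [-0.96132526  0.68859191 -5.69722113]
held plate (array([ 458.7, -351.3]), 304.4, 7.1, 5.9) 6377
[0.0431, 0.0371, 0.0, -0.12, -0.12, 0.01]
```

{"api": "drive_tool", "payload": {"rows": [[0.02, 0.018, 0.0, 0, 0, 0, 0], [0.042, 0.038, 0.0, 0, 0, 0, 0], [0.042, 0.038, 0.02, 0, 0, 0, 0], [0.042, 0.038, 0.037, 0, 0, 0, 0], [0.042, 0.038, 0.047, 0, 0, 0, 0], [0.042, 0.038, 0.051, 0, 0, 0, 0], [0.042, 0.038, 0.053, 0, 0, 0, 0], [0.042, 0.038, 0.053, 0, 0, 0, 0]]}}

```text
time: 57.0
tool_pos: [0.4951, -0.3309, 0.0773]
eef_rot: [180.0, -0.0, 95.7]
force: [-0.9, 0.6, -6.0]
finger_gap: 0.0152
grasp_force: 59.5
```

{"api": "drive_tool", "payload": {"rows": [[0, 0, 0.001, 0, 0, 0, 0], [0, 0, 0.001, 0, 0, 0, 0], [0, 0, 0.001, 0, 0, 0, 0]]}}

```text
time: 57.3
tool_pos: [0.4952, -0.3308, 0.0767]
eef_rot: [180.0, 0.0, 95.7]
force: [-0.5, -0.3, -6.6]
finger_gap: 0.0145
grasp_force: 59.5
```

{"api": "drive_tool", "payload": {"rows": [[0, 0, 0.001, 0, 0, 0, 0], [0, 0, 0.001, 0, 0, 0, 0]]}}

```text
time: 57.5
tool_pos: [0.495, -0.3306, 0.0752]
eef_rot: [180.0, -0.0, 95.7]
force: [-0.3, -0.4, -7.1]
finger_gap: 0.0148
grasp_force: 59.5
```

{"api": "drive_tool", "payload": {"rows": [[0, 0, 0.001, 0, 0, 0, 0], [0, 0, 0.001, 0, 0, 0, 0]]}}

```text
time: 57.7
tool_pos: [0.4949, -0.3306, 0.074]
eef_rot: [-180.0, -0.0, 95.7]
force: [-0.1, -0.6, -5.8]
finger_gap: 0.0149
grasp_force: 59.5
```

{"api": "drive_tool", "payload": {"rows": [[0, 0, 0.001, 0, 0, 0, 0], [0, 0, 0.001, 0, 0, 0, 0]]}}

```text
time: 57.9
tool_pos: [0.4949, -0.3306, 0.073]
eef_rot: [-180.0, -0.0, 95.7]
force: [-0.1, 0.1, -6.1]
finger_gap: 0.0149
grasp_force: 59.5
```

{"api": "drive_tool", "payload": {"rows": [[0, 0, 0.0007, 0, 0, 0, 0], [0, 0, 0.0007, 0, 0, 0, 0]]}}

```text
time: 58.1
tool_pos: [0.495, -0.3306, 0.0724]
eef_rot: [-180.0, -0.0, 95.7]
force: [0.2, -0.1, -6.2]
finger_gap: 0.015
grasp_force: 59.5
```

{"api": "drive_tool", "payload": {"rows": [[0, 0, 0.0007, 0, 0, 0, 0], [0, 0, 0.0007, 0, 0, 0, 0]]}}

```text
time: 58.3
tool_pos: [0.4951, -0.3307, 0.0722]
eef_rot: [180.0, 0.0, 95.7]
force: [-2.0, 0.7, -2.4]
finger_gap: 0.0148
grasp_force: 59.9
```

{"api": "drive_tool", "payload": {"rows": [[0, 0, 0.0007, 0, 0, 0, 0], [0, 0, 0.0007, 0, 0, 0, 0]]}}

```text
time: 58.5
tool_pos: [0.4951, -0.3308, 0.0722]
eef_rot: [180.0, 0.0, 95.7]
force: [-4.4, 2.9, 4.5]
finger_gap: 0.0153
grasp_force: 61.1
```

{"api": "drive_tool", "payload": {"rows": [[0, 0, 0.0007, 0, 0, 0, 0], [0, 0, 0.0007, 0, 0, 0, 0]]}}

```text
time: 58.7
tool_pos: [0.4951, -0.3308, 0.0721]
eef_rot: [180.0, 0.0, 95.7]
force: [-7.1, 3.7, 9.8]
finger_gap: 0.0151
grasp_force: 61.9
```

Seated on the mat. I'll release it, rise straight up and check.

{"api": "drive_tool", "payload": {"rows": [[0, 0, -0.001, 0, 0, 0, 0], [0, 0, -0.001, 0, 0, 0, 0], [0, 0, -0.001, 0, 0, 0, 0.045], [0, 0, -0.001, 0, 0, 0, 0.045], [0, 0, -0.001, 0, 0, 0, 0.045], [0, 0, -0.03, 0, 0, 0, 0.045], [0, 0, -0.08, 0, 0, 0, 0.045], [0, 0, -0.13, 0, 0, 0, 0.045]]}}

```text
time: 59.5
tool_pos: [0.4946, -0.3303, 0.2012]
eef_rot: [-179.9, -0.1, 95.7]
force: [1.4, -0.6, 0.5]
finger_gap: 0.045
grasp_force: 0.0
```

{"api": "drive_tool", "payload": {"rows": [[0, 0, -0.04, 0, 0, 0, 0.045], [0, 0, -0.07, 0, 0, 0, 0.045], [0, 0, -0.07, 0, 0, 0, 0.045], [0, 0, -0.07, 0, 0, 0, 0.045], [0, 0, -0.07, 0, 0, 0, 0.045], [0, 0, -0.07, 0, 0, 0, 0.045]]}}

```text
time: 60.1
tool_pos: [0.4944, -0.3304, 0.2687]
eef_rot: [-179.9, -0.1, 95.7]
force: [-0.2, 0.1, -0.5]
finger_gap: 0.0449
grasp_force: 0.0
```

```bash
python3 - <<'E'
from h import *
im,d,P=cloud('wrist');s=robot.state();print(s['tool_pos'],s['time'])
Q=P.reshape(-1,3);x,y,z=Q.T;i=im.reshape(-1,3).astype(float)
m=(z>.0065)&(z<.0125)&(abs(y+.33)<.05)&(x>.3)&(x<.7);print('foot',rect(Q[m]),np.median(z[m]))
fence_mat(im,P)
cv2.imwrite('pics/end2.png',im)
E
```

```text
[ 0.49451487 -0.33041134  0.26890856] 60.15
foot (array([ 494.5, -325. ]), 320.3, 44.0, 5.8) 0.008772475912645294
posttop 308 (array([ 495.3, -331.2]), 19.6, 15.9, -84.6) [ 0.4951 -0.3306  0.1022]
plate 1524 (array([ 499.2, -380.1]), 319.0, 156.6, 5.3)
line yaw -4.0161031009918595
mat 10449 (array([ 494. , -324.6]), 377.1, 96.3, 5.7)
```

View pics/end2.png

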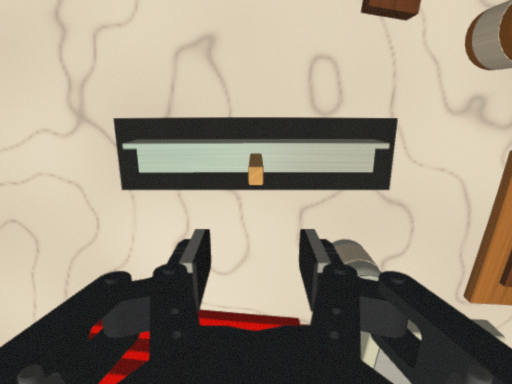

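The straightedge lies flat and centred on the mat: its foot and the mat are both at (0.494, -0.325), yaw 5.8° against 5.7°. Handing in.

```bash
python3 -c "
from h import *
print(workorder.finish_job())"
```

```text
the job is handed in; nothing more can be done
None
```

I handed the job in at about 60 s: all five brown boxes stand squarely in line on the step, and the straightedge, which got knocked off its mat once and had to be re-laid, is flat and centred along it.

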